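# Unclamp the filter cassette and box it under a stacked tray

### The job

Lift the orange-handled spring clamp past its hold-open point so that it stays open by itself, take the white filter cassette out of the holder and lay it flat in the grey tray. Then set the blue tray level on top of the grey one as a cover, turned so that it stacks instead of nesting down onto the cassette (yellow ends at opposite ends). Set things down rather than dropping them, leave the clamp open, and do not shift or knock over anything else on the bench.

Things in the scene. Friction and masses are not known exactly. Their poses are not given: they have to be found in the camera images.
- clamp (a joint): angle of the sprung clamp arm, rad: about 0 shut (arm level, pad pressing on the cassette), grows as the handle is lifted and swung up and back over the hinge; end stop 2.0. Below about 1.1 the spring pulls it shut (about 5 to 7 N to lift at the handle); beyond that the spring carries it on to 2.0 and holds it open.
- clamp_hinge (a point): point on the clamp's hinge axis, mid-width, 80 mm above the bench; the axis is level, square to the line from hinge to handle. Hinge cheeks 22 mm along the arm and 48 mm wide overall stand 93 mm high here. The holder is fixed to the bench, base plate 136 mm wide.
- clamp_handle (a point): centre of the clamp's orange handle, 60 mm long (along the arm), 18 mm wide (along the hinge axis), 16 mm thick; 135 mm from the hinge axis, at its height when shut, nothing below it but the bench. Its tip is 162 mm from the hinge axis. It can be pinched across its 18 mm width from above, and turns between the pads as it is swung. The arm is 20 mm wide.
- cassette_mid (a point): centre (half-way up) of the white filter cassette with two blue bands, 38 (x) by 110 (y) by 34 mm (z), 0.15 to 0.31 kg. It starts in the holder, 70 mm from the hinge axis towards the handle, y along that axis, underside 30 mm above the bench. Between its end stops (6 mm high) its long sides are free over the middle 80 mm, down to the base plate 12 mm above the bench; lift it straight up.
- base_tray_mid (a point): centre (half-way up) of the grey tray, loose, upright. x along its length, yellow end at +x, z up. Outside 172 (x) by 144 (y) by 64 mm high. The top 28 mm is a vertical rim band 8 mm thick (mouth 156 by 128 mm); below it the walls slope in to a foot 144 by 116 mm. Floor 4 mm thick, 136 by 108 mm inside. Each long rim has two 24 mm notches, centred at x = +50 and -22 mm.
- base_tray_mark (a point): middle of the top edge of the grey tray's yellow end, 82 mm along its x from its centre.
- top_tray_mid (a point): centre (half-way up) of the blue tray: loose, empty, upright, 0.2 to 0.33 kg, same shape and axes as the grey one. Can be lifted by pinching the 8 mm rim of one wall from above. Lugs on its long sides (x = +50 and -22 mm) drop through the other's notches if both face alike (nesting); turned half round they rest on its rim, its centre then 56 mm above the grey one's.
- top_tray_mark (a point): middle of the top edge of the blue tray's yellow end, 82 mm along its x from its centre. When stacked the blue tray's foot enters the grey tray's mouth by 8 mm, with about 4 mm play each way.
- bottle_clear_mid (a point): mid-height of a clear bottle with a blue cap, 58 mm across, 150 mm high; leave alone
- bottle_amber_mid (a point): mid-height of an amber bottle with a blue cap, 58 mm across, 140 mm high; leave alone
- bottle_small_mid (a point): mid-height of a small clear bottle with a blue cap, 42 mm across, 100 mm high, beside the clamp handle; leave alone
- beaker_mid (a point): mid-height of a white beaker, 68 mm across, 85 mm high; leave alone
- tip_box_mid (a point): centre of a green box 60 (x) by 90 (y) by 55 mm high; leave alone
- jar_far_mid (a point): mid-height of an amber jar with a blue cap, 68 mm across, 90 mm high; leave alone
- module_mid (a point): centre of a pale grey box 70 (x) by 100 (y) by 60 mm high; leave alone
There are look-alikes about, which are no part of the job. What is shaped like the part that bears base_tray_mid but green or red is not meant.

How it is judged:
By the outcome, as a careful person would: the job done as asked, in the order asked, and still so for the second after the job is handed in, with the robot touching nothing.
It also fails if it takes over 72 s, if anything falls off the work surface, if the arm or the gripper's body presses on something with over 40 N, if the wrist force passes 120 N, or if a joint passes its speed limit or range.

### The arm

A 6-joint arm with a two-finger parallel gripper is mounted at the origin on the work surface. World frame = base frame: x ahead of the robot, y to its left, z up, the work surface at z = 0. Lengths are in m, angles in degrees, forces in N, time in s.
With the tool pointing down it reaches from about 0.25 to 0.725 m from the base axis. Payload 9.7 kg.
Tool frame: the origin (TCP) lies at the very end of the fingers, on their centre line; the grasp point (between the pads) lies 19 mm behind it (bot.pinch_z is the distance from the TCP to the grasp point, in m); x points along the fingers, z is the direction in which the jaws open and shut, and the axes are right-handed (so a half turn about x gives the same grasp; the last joint's range is limited). The gripper opens to 85 mm and grips with 20 to 120 N. Pads are 22 mm wide; open, the fingers measure 114 mm over their backs; the gripper's body (76 mm by 85 mm) begins 54 mm behind the grasp point. The pads swing forward as they close: fully open they stand 13 mm farther back than shut.
Start: joints at [-65.203, 4.979, 10.078, 95.1, 0, 90], TCP at [0.231, -0.499, 0.204] pointing down, gripper open.
Joint ranges: [-179.16, 179.16], [-48.56, 103.87], [-65.8, 70.77], [-126.05, 130.52], [-82.76, 87.17], [-180, 180]. Speed limits (degrees/s): [127.2, 127.2, 147.25, 180, 180, 180].

### API

Orientations are given as [roll, pitch, yaw] about the fixed x, y, z axes, in that order (R = Rz(yaw) Ry(pitch) Rx(roll)).
In Python, from workcell import bot gives the robot as it stands.
- The arm moves only by the tool play_rows, never from a script. Its argument "rows" is a list of rows, each a list of 3 entries, a list of its own where there are three numbers: the shift along the tool's x, y, z in cm, then the turn about the tool's x in degrees, then the finger opening in cm, from 0 to 8.54. A call has 1 to 12 rows; each row is the pose to reach, as a shift and turn from the pose commanded when the call began, along the tool's axes at that moment; what a row does not reach only later rows make up. A row lasts 1/12 s, in which the tool goes at most 41.7 mm and 7.16 degrees, less where a joint would pass 70% of its speed; a pose out of reach is approached as far as the arm can. A call with a gripper value outside its range is refused whole. The fingers move at their own pace and stop on an object; "squeeze" is the grip in N (left out, the last holds). Time passes only in rows, so rows that repeat a pose let the fingers close. It gives the time, the measured TCP pose, the force and the opening at its end, in the units of the state.
- bot.get_obs(): the state, without advancing time (a new reading comes with each control period).
- bot.camera(name): name is "scene" or "top" or "wrist"; returns (picture, depth): 480x640x3 uint8, blue, green, red; 480x640 float32, m along the optical axis (not along the pixel's ray), 0 where there is no reading.
- bot.camera_model(name): a dict with "fx", "fy", "cx", "cy" (pixels), "origin" and "attitude" of the camera in the world; the wrist camera has in their place "mount" (4x4, takes a point from camera to tool coordinates, whose origin is the TCP and whose axes are the tool frame's). Camera axes: x right, y down, z forward; pixel columns grow to the right and rows downward; lengths in m; the calibration is good to about 2 mm. A picture is of the moment at which its call begins: read the wrist's pose just before it. camera_model takes no time and is no camera call.
- bot.job_done(): hands the job in, once; it reports no verdict.
The state is a dict: "time": time; "q": joint angles; "qd": joint speeds; "joint_efforts": joint torques, N m; "ee_pos": TCP position; "tcp_rot": TCP orientation; "wrist_force": force on the tool from outside, world axes, zero at the start; "torque": the same for the moment, N m; "opening": finger opening in m.
Only numpy, scipy, OpenCV 4.12 (cv2) and the standard library are available. Lean on these libraries where they do the work, as an engineer would, in place of code of your own. Each camera call takes 0.05 s, during which the arm holds its last target.

## Working session

There is one attempt and no reset: what is moved stays moved. The work goes in short steps, Python scripts to look and compute and a tool call to move; the robot and the scene stay as the last step left them, time stands still between calls to the robot, and variables do not carry over. Pictures are saved under pics/ and viewed, and the job is handed in when it is done.

Besides the shell and the picture viewer there is one more tool, called as name(argument=value, ...), one argument or row to a line, values as JSON. play_rows: Moves the arm, as the interface text tells. Its arguments: {"type":"object","properties":{"rows":{"type":"array"},"squeeze":{"type":"number"}},"required":["rows"]}

```bash
ls; mkdir -p pics
python3 - <<'E'
from workcell import bot
import cv2
for n in ("scene","top","wrist"):
    p,d=bot.camera(n); cv2.imwrite(f"pics/{n}0.png",p)
    m=bot.camera_model(n); print(n,m)
o=bot.get_obs(); print(o, bot.pinch_z)
E
```

```text
pics
scene {'fx': 485.1665012832222, 'fy': 485.1665012832222, 'cx': 323.0032607604707, 'cy': 240.27182820960948, 'origin': array([1.19905456, 0.08649404, 1.10951059]), 'attitude': array([-144.80310989,    0.69695186,   94.93901875])}
top {'fx': 560.6894567882541, 'fy': 560.6894567882541, 'cx': 316.82693471681773, 'cy': 244.8444073105216, 'origin': array([0.40335181, 0.03421935, 1.56539706]), 'attitude': array([-176.74566754,   -0.60100197,  -89.78994304])}
wrist {'fx': 396.0467475851295, 'fy': 396.0467475851295, 'cx': 320.4272366453779, 'cy': 238.9481593895614, 'mount': array([[-3.58647575e-04, -2.93542741e-01,  9.55945883e-01,
        -1.69541213e-01],
       [-6.75276274e-04, -9.55945655e-01, -2.93542924e-01,
         7.53715523e-02],
       [ 9.99999708e-01, -7.50806032e-04,  1.44625143e-04,
        -4.97538213e-04],
       [ 0.00000000e+00,  0.00000000e+00,  0.00000000e+00,
         1.00000000e+00]])}
{'time': 0.15, 'q': array([-6.52054084e+01,  5.00590661e+00,  1.00456784e+01,  9.51009776e+01,
        3.60320831e-04,  9.00009400e+01]), 'qd': array([-0.02668239, -0.13038676,  0.15149123, -0.03565746, -0.01629687,
       -0.05326761]), 'joint_efforts': array([ 1.06098392e-03, -5.20762217e+01,  4.65043187e+01,  1.38391447e-02,
        2.52691956e-05, -8.86005296e-06]), 'ee_pos': array([ 0.2305662 , -0.49911002,  0.20323345]), 'tcp_rot': array([179.66364151,  89.93879315, 114.45729297]), 'wrist_force': array([ 0.56072166,  1.00987028, -0.09237743]), 'torque': array([-0.01241803,  0.02446087,  0.00050674]), 'opening': 0.08547231522443288} 0.0187
```

View pics/top0.png

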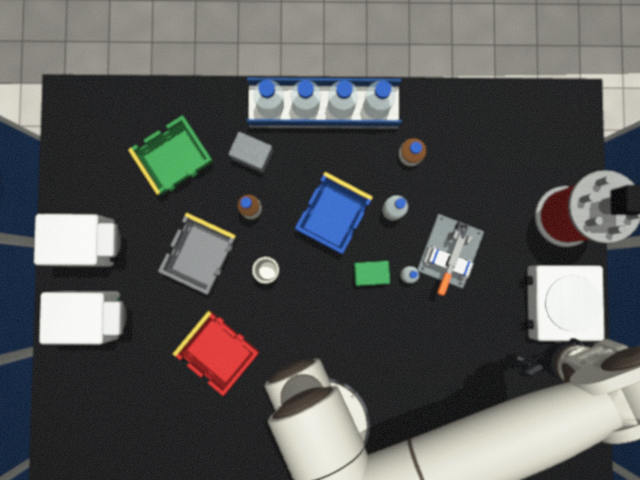

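View pics/scene0.png

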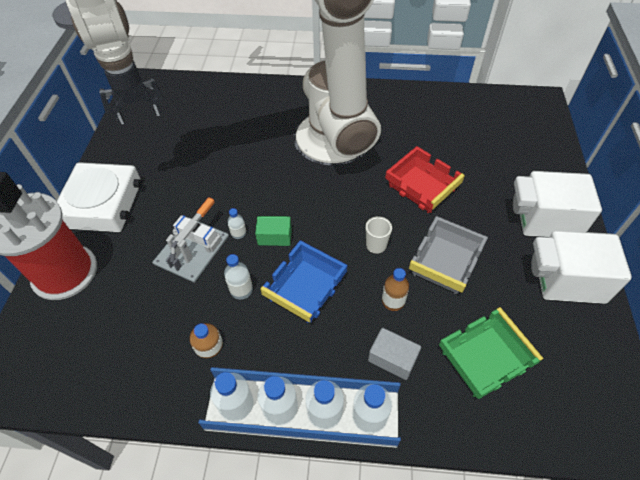

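The top view shows the clamp holder at (452,250), its orange handle at (445,285) and the small bottle at (410,274). The blue tray is at (335,215). There are three tray look-alikes: grey (198,253), green (170,155) and red (215,352). Only the grey one fits base_tray.

```bash
cat > h.py <<'E'
import numpy as np, cv2
from scipy.spatial.transform import Rotation as Ro
from workcell import bot
def cam(n,obs=None):
    m=bot.camera_model(n)
    if n=="wrist":
        T=np.eye(4);T[:3,:3]=Ro.from_euler('xyz',obs['tcp_rot'],degrees=True).as_matrix();T[:3,3]=obs['ee_pos'];W=T@m['mount'];return m,W[:3,:3],W[:3,3]
    return m,Ro.from_euler('xyz',m['attitude'],degrees=True).as_matrix(),np.array(m['origin'])
def onplane(c,uv,z):
    m,R,o=c; uv=np.atleast_2d(uv).astype(float)
    d=np.c_[(uv[:,0]-m['cx'])/m['fx'],(uv[:,1]-m['cy'])/m['fy'],np.ones(len(uv))]@R.T
    return o+d*((z-o[2])/d[:,2])[:,None]
def cloud(c,D):
    m,R,o=c; v,u=np.mgrid[0:480,0:640]
    P=np.stack([(u-m['cx'])/m['fx']*D,(v-m['cy'])/m['fy']*D,D],-1)@R.T+o
    P[D==0]=np.nan; return P
def proj(c,P):
    m,R,o=c; q=(np.atleast_2d(P)-o)@R; return np.c_[q[:,0]/q[:,2]*m['fx']+m['cx'],q[:,1]/q[:,2]*m['fy']+m['cy']]
def hsv(p,lo,hi): return cv2.inRange(cv2.cvtColor(p,cv2.COLOR_BGR2HSV),lo,hi)
def tf(obs): return Ro.from_euler('xyz',obs['tcp_rot'],degrees=True).as_matrix(),np.array(obs['ee_pos'])
def rect(pts):
    (cx,cy),(w,h),a=cv2.minAreaRect(pts.astype(np.float32)[:,:2]); 
    if w<h: w,h,a=h,w,a+90
    return cx,cy,w,h,a
E
python3 - <<'E'
from h import *
p,D=bot.camera("top"); c=cam("top"); P=cloud(c,D)
cv2.imwrite("pics/t1.png",cv2.resize(p[180:320,370:510],None,fx=5,fy=4.2,interpolation=cv2.INTER_CUBIC))
cv2.imwrite("pics/t2.png",cv2.resize(p[130:310,140:400],None,fx=3,fy=3,interpolation=cv2.INTER_CUBIC))
print("bench z",np.nanmedian(P[330:340,300:380,2]))
def blob(mask,win,zr):
    v,u=np.nonzero(mask); k=(u>win[0])&(u<win[1])&(v>win[2])&(v<win[3]); q=P[v[k],u[k]]; q=q[np.isfinite(q[:,2])&(q[:,2]>zr[0])&(q[:,2]<zr[1])]; return q
all_=np.ones((480,640),np.uint8)
for n,win in dict(grey=(140,245,200,305),blue=(285,385,165,265)).items():
    q=blob(all_,win,(.052,.075)); print(n,len(q),rect(q),np.median(q[:,2]))
y=hsv(p,(20,100,100),(35,255,255))
for n,win in dict(grey=(140,245,200,305),blue=(285,385,165,265)).items():
    q=blob(y,win,(.05,.08)); print(n,len(q),rect(q),q.mean(0))
o=hsv(p,(3,150,150),(18,255,255)); q=blob(o,(400,500,230,320),(.03,.15)); print("orange",len(q),rect(q),q.mean(0))
# holder things
q=blob(all_,(400,500,200,300),(.008,.02)); print("plate",len(q),rect(q))
q=blob(all_,(425,500,200,300),(.03,.2))
for z in np.arange(.03,.12,.01):
    k=q[(q[:,2]>=z)&(q[:,2]<z+.01)]; print(round(z,2),len(k),k.mean(0) if len(k) else '')
w=hsv(p,(0,0,190),(180,60,255)); q=blob(w,(425,480,240,285),(.05,.075)); print("white",len(q),rect(q),q.mean(0))
E
```

```text
bench z -7.038370923218018e-05Traceback (most recent call last):
  File "<stdin>", line 10, in <module>
  File "h.py", line 22, in rect
    (cx,cy),(w,h),a=cv2.minAreaRect(pts.astype(np.float32)[:,:2]);
                    ~~~~~~~~~~~~~~~^^^^^^^^^^^^^^^^^^^^^^^^^^^^^^
cv2.error: OpenCV(4.12.0) /io/opencv/modules/imgproc/src/convhull.cpp:143: error: (-215:Assertion failed) total >= 0 && (depth == CV_32F || depth == CV_32S) in function 'convexHull'
```

Run:
```python
from h import *
p,D=bot.camera("scene")
cv2.imwrite("pics/s1.png",cv2.resize(p[170:310,120:300],None,fx=4.2,fy=4.2,interpolation=cv2.INTER_CUBIC))
```

```text
(no output)
```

View pics/t1.png

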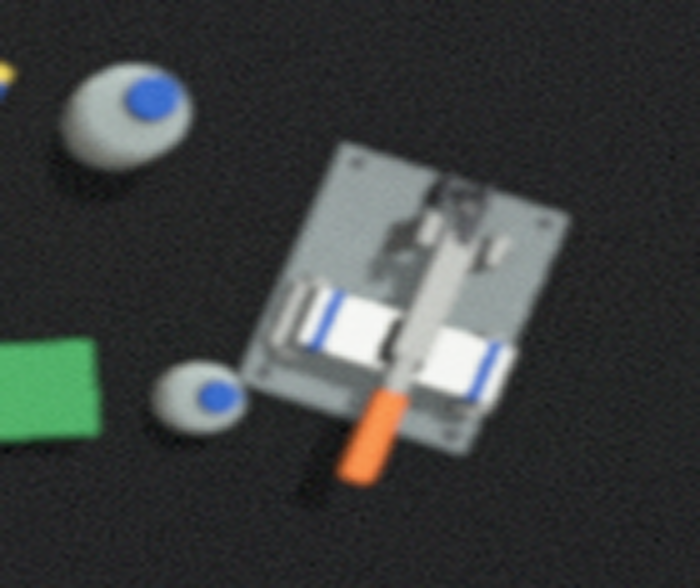

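View pics/t2.png

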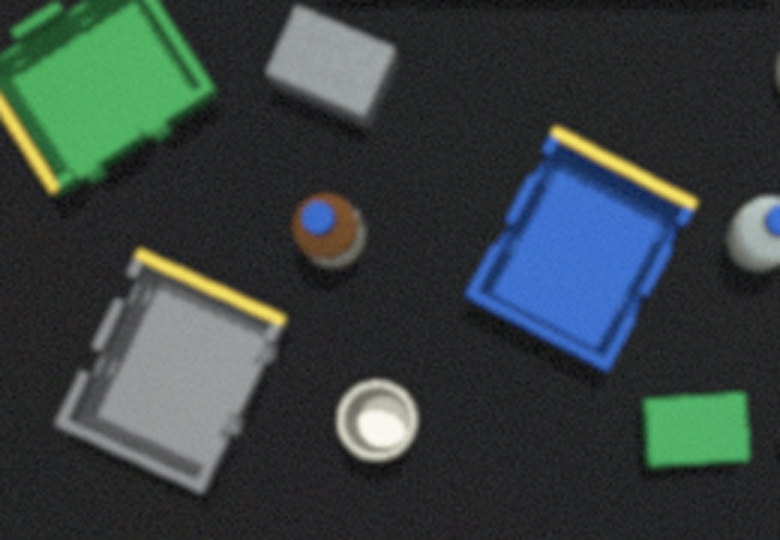

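View pics/s1.png

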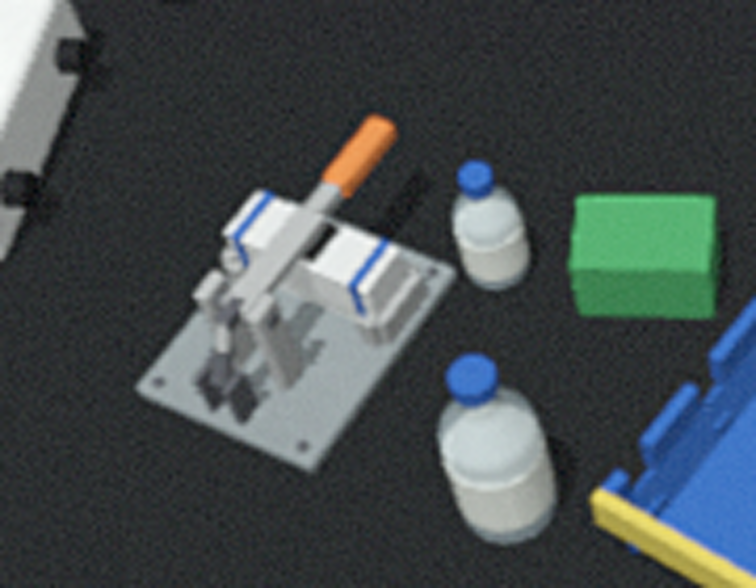

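```bash
sed -i 's/cv2.minAreaRect(pts.astype(np.float32)\[:,:2\])/cv2.minAreaRect(np.ascontiguousarray(pts[:,:2],dtype=np.float32))/' h.py
python3 - <<'E'
from h import *
np.set_printoptions(precision=4,suppress=True)
p,D=bot.camera("top"); c=cam("top"); P=cloud(c,D)
np.savez("top0.npz",p=p,D=D)
def blob(mask,win,zr):
    v,u=np.nonzero(mask); k=(u>win[0])&(u<win[1])&(v>win[2])&(v<win[3]); q=P[v[k],u[k]]; q=q[np.isfinite(q[:,2])&(q[:,2]>zr[0])&(q[:,2]<zr[1])]; return q
all_=np.ones((480,640),np.uint8)
for n,win in dict(grey=(140,245,200,305),blue=(285,378,165,265)).items():
    q=blob(all_,win,(.058,.07)); print(n,len(q),np.round(rect(q),4),np.median(q[:,2]))
y=hsv(p,(20,100,100),(35,255,255))
for n,win in dict(grey=(140,245,200,305),blue=(285,385,165,265)).items():
    q=blob(y,win,(.05,.08)); print(n,len(q),np.round(rect(q),4),q.mean(0))
o=hsv(p,(3,150,150),(18,255,255)); q=blob(o,(400,500,230,320),(.03,.15)); print("orange",len(q),np.round(rect(q),4),q.mean(0))
q=blob(all_,(400,500,200,300),(.008,.02)); print("plate",len(q),np.round(rect(q),4))
q=blob(all_,(425,500,200,300),(.03,.2))
for z in np.arange(.03,.12,.01):
    k=q[(q[:,2]>=z)&(q[:,2]<z+.01)]; print(round(z,2),len(k),k.mean(0) if len(k) else '')
w=hsv(p,(0,0,190),(180,60,255)); q=blob(w,(425,480,240,285),(.055,.075)); print("white",len(q),np.round(rect(q),4),q.mean(0))
for n,win,zr in (("small",(395,424,262,290),(.09,.105)),("clear",(380,412,190,222),(.135,.16)),("amber",(235,265,190,225),(.125,.15)),("beaker",(245,285,250,290),(.075,.095)),("tip",(350,395,255,290),(.045,.06)),("jarfar",(395,430,135,168),(.08,.1)),("module",(225,280,130,175),(.05,.07))):
    q=blob(all_,win,zr); print(n,len(q),np.round(rect(q),4) if len(q) else '')
E
```

```text
grey 579 [  0.4934   0.3293   0.2319   0.146  155.4332] 0.06426055705832279
blue 560 [ 0.5537 -0.0658  0.24    0.1773 62.1316] 0.0638207330797318
grey 176 [ 0.5409  0.3076  0.1447  0.009  65.2398] [0.5405 0.3065 0.065 ]
blue 200 [ 0.65   -0.0622  0.1436  0.0103 62.1316] [ 0.6498 -0.0624  0.0636]
orange 138 [  0.3863  -0.3167   0.0559   0.0174 159.7958] [ 0.3862 -0.3165  0.0865]
plate 1469 [ 0.479  -0.3494  0.2744  0.2672 92.4488]
0.03 106 [ 0.4592 -0.3316  0.0347]
0.04 64 [ 0.492  -0.3404  0.0452]
0.05 116 [ 0.474  -0.342   0.0565]
0.06 429 [ 0.4498 -0.3397  0.0644]
0.07 81 [ 0.4585 -0.3429  0.0757]
0.08 440 [ 0.4513 -0.3409  0.0853]
0.09 91 [ 0.4722 -0.3494  0.0923]
0.1 1 [ 0.4959 -0.3751  0.1004]
0.11 0 
white 366 [ 0.4455 -0.3404  0.1098  0.0388 68.3121] [ 0.4454 -0.3395  0.0636]
small 44 [  0.4119  -0.2327   0.0189   0.0175 116.5834]
clear 92 [  0.5924  -0.1907   0.0254   0.0252 116.9423]
amber 94 [  0.5938   0.2026   0.0266   0.0258 151.2047]
beaker 130 [0.4221 0.1551 0.066  0.0639 3.2592]
tip 698 [ 0.4157 -0.1296  0.0907  0.0599 93.6056]
jarfar 112 [ 0.7505 -0.2427  0.0305  0.0296 22.0811]
module 946 [ 0.7475  0.2027  0.1022  0.0713 66.1422]
```

```bash
cat > g.py <<'E'
from h import *
np.set_printoptions(precision=4,suppress=True)
def plan(target, yaw=None, o=None):
    """print tool-axis shift (cm) and turn (deg) to bring TCP to target with jaw axis (tool z) along yaw mod 180"""
    o=o or bot.get_obs(); R,t=tf(o)
    s=R.T@(np.array(target)-t)*100
    zy=np.degrees(np.arctan2(R[1,2],R[0,2]))
    msg=f"t={o['time']:.2f} shift {np.round(s,2)} jawyaw {zy:.1f} q1 {o['q'][0]:.1f} q6 {o['q'][5]:.1f} downx {R[2,0]:.4f}"
    if yaw is not None:
        a=((yaw-zy+90)%180)-90
        # positive turn about tool x (down) decreases world yaw
        msg+=f" worldturn {a:.1f} or {a-180*np.sign(a):.1f} -> tool turn {-a:.2f}"
    print(msg)
E
python3 - <<'E'
from g import *
d=np.load("top0.npz"); p,D=d['p'],d['D']; c=cam("top"); P=cloud(c,D)
o=bot.get_obs(); R,t=tf(o); print(R)
h=np.array([.3863,-.3167]); a=np.radians(-21.2); u=np.array([np.cos(a),np.sin(a)]); v=np.array([-u[1],u[0]])
q=P[200:300,420:500].reshape(-1,3)
q=q[np.isfinite(q[:,2])&(q[:,2]>.01)]; L=np.c_[(q[:,:2]-h)@u,(q[:,:2]-h)@v,q[:,2]]
arm=L[(L[:,2]>.082)&(abs(L[:,1])<.03)]
for x in np.arange(-.03,.18,.01):
    k=arm[abs(arm[:,0]-x)<.005]
    if len(k): print(round(x,3),len(k),k.min(0),k.max(0),np.median(k[:,1]))
# plate outline
k=L[(L[:,2]<.02)]; print("plate u",np.percentile(k[:,0],[.5,99.5]),"v",np.percentile(k[:,1],[.5,99.5]), np.round(rect(q[(q[:,2]<.02)&(q[:,1]<-.25)]),4))
plan([.3863,-.3167,.13],68.8)
for n,m,yaw in (("grey",(.5409,.3076),65.24),("blue",(.65,-.0622),62.13)):
    a=np.radians(yaw-90); u=np.array([np.cos(a),np.sin(a)]); v=np.array([-u[1],u[0]])
    q=P.reshape(-1,3); q=q[np.isfinite(q[:,2])&(abs(q[:,2]-.064)<.006)]; L=np.c_[(q[:,:2]-m)@u+.082,(q[:,:2]-m)@v]
    L=L[(abs(L[:,0])<.095)&(abs(L[:,1])<.085)]; print(n,len(L),rect(L), np.percentile(L,[1,99],axis=0))
E
```

```text
[[-0.0002  0.9078  0.4195]
 [ 0.0004  0.4195 -0.9078]
 [-1.     -0.     -0.0004]]
-0.03 6 [-0.0277 -0.0075  0.0856] [-0.026   0.0074  0.0905] 0.0005817423215769891
-0.02 23 [-0.0249 -0.0082  0.0823] [-0.0152  0.0084  0.092 ] 0.0006981443510932264
-0.01 22 [-0.0145 -0.0087  0.0831] [-0.0059  0.0085  0.0933] 0.0009536666791721069
0.0 24 [-0.0049 -0.0073  0.0834] [0.0048 0.0098 0.0909] 0.0018200528883743797
0.01 22 [ 0.006  -0.0086  0.0825] [0.0143 0.0073 0.0906] 0.0002449478581616294
0.02 24 [ 0.015  -0.0084  0.0836] [0.025  0.009  0.0903] -0.00017634274081365655
0.03 16 [ 0.0257 -0.0069  0.0839] [0.0349 0.0103 0.093 ] 0.0015752325967041765
0.04 15 [ 0.0363 -0.0063  0.0833] [0.045  0.0058 0.0909] 0.00023574649879619524
0.05 18 [ 0.0457 -0.0059  0.0825] [0.0545 0.0069 0.0949] 0.00017389024282323028
0.06 23 [ 0.0556 -0.0099  0.0821] [0.0648 0.0093 0.0933] 0.0018049570578766148
0.07 25 [ 0.0658 -0.0097  0.0824] [0.0748 0.0106 0.0923] -0.001506098237312427
0.08 26 [ 0.0751 -0.009   0.0821] [0.0845 0.0098 0.0936] -0.00013688330902341924
0.09 27 [ 0.0852 -0.0096  0.0822] [0.0949 0.0098 0.089
[... 333 characters left out ...]
3554452
0.14 48 [ 0.135  -0.0226  0.0823] [0.1447 0.0254 0.096 ] 0.00018475837258631017
0.15 12 [ 0.1452 -0.005   0.0823] [0.151  0.0062 0.09  ] 0.0004326062692870997
plate u [0.0146 0.1823] v [-0.0666  0.0679] [  0.4912  -0.3632   0.2949   0.1682 167.4615]
t=0.30 shift [  7.36  21.79 -10.03] jawyaw -65.2 q1 -65.2 q6 90.0 downx -1.0000 worldturn -46.0 or 134.0 -> tool turn 46.00
grey 577 (0.00016088038682937622, -0.0003097131848335266, 0.1724701225757599, 0.14592672884464264, 0.034493327140808105) [[-0.0856 -0.0726]
 [ 0.0859  0.072 ]]
blue 548 (0.0007522329688072205, -0.0005118399858474731, 0.17286619544029236, 0.14403003454208374, 0.25394654273986816) [[-0.0855 -0.0723]
 [ 0.0869  0.0713]]
```

play_rows(
  rows=[
    [[4,21.8,-10],46,4.2],
    [[4,21.8,-10],46,4.2],
    [[4,21.8,-10],46,4.2],
    [[4,21.8,-10],46,4.2],
    [[4,21.8,-10],46,4.2],
    [[4,21.8,-10],46,4.2],
    [[4,21.8,-10],46,4.2],
    [[4,21.8,-10],46,4.2],
    [[4,21.8,-10],46,4.2],
    [[4,21.8,-10],46,4.2],
  ],
  squeeze=30,
)

```text
time: 1.13
ee_pos: [0.3864, -0.3175, 0.1639]
tcp_rot: [12.3, 90.0, -98.8]
wrist_force: [-0.5, 0.1, -0.4]
opening: 0.0423
```

Run:
```python
from g import *
plan([.3868,-.3167,.061],68.8)
o=bot.get_obs(); p,D=bot.camera("wrist"); c=cam("wrist",o)
pt=proj(c,[[.3868,-.3167,.088],[.412,-.2327,.1]]); print(pt)
m=hsv(p,(3,150,120),(18,255,255)); v,u=np.nonzero(m); q=onplane(c,np.c_[u,v],.088); print(np.round(rect(q),4))
cv2.imwrite("pics/w1.png",p)
```

```text
t=1.13 shift [10.29  0.01 -0.09] jawyaw -111.0 q1 -39.4 q6 161.6 downx -1.0000 worldturn -0.2 or 179.8 -> tool turn 0.17
[[320.1549 238.1619]
 [179.9225 254.0774]]
[  0.3919  -0.3198   0.0588   0.0178 158.575 ]
```

View pics/w1.png

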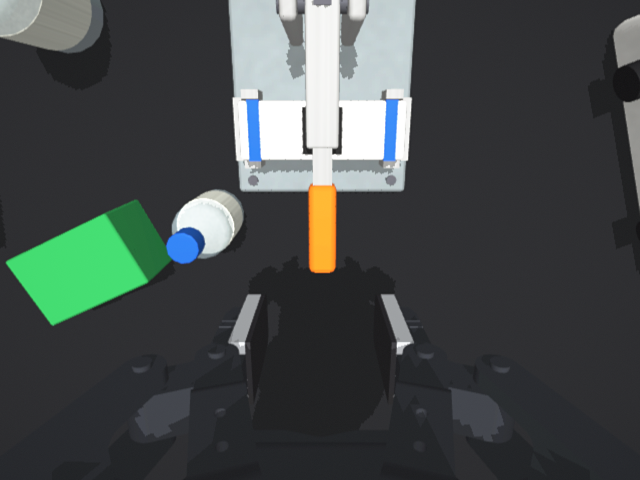

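play_rows(
  rows=[
    [[4,0.15,-0.1],0,4.2],
    [[8,0.15,-0.1],0,4.2],
    [[10.3,0.15,-0.1],0,4.2],
    [[10.3,0.15,-0.1],0,4.2],
    [[10.3,0.15,-0.1],0,1.0],
    [[10.3,0.15,-0.1],0,1.0],
    [[10.3,0.15,-0.1],0,1.0],
    [[10.3,0.15,-0.1],0,1.0],
    [[10.3,0.15,-0.1],0,1.0],
    [[10.3,0.15,-0.1],0,1.0],
  ],
  squeeze=35,
)

```text
time: 2.02
ee_pos: [0.3888, -0.317, 0.0616]
tcp_rot: [71.5, 89.9, -39.7]
wrist_force: [-0.1, -0.2, 0.0]
opening: 0.0101
```

Run:
```python
from g import *
o=bot.get_obs(); print(o['ee_pos'],o['opening'],o['wrist_force']); plan([.388,-.3173,.061],68.8)
for th in np.arange(.15,2.0,.15): print(round(th,2), np.round([-13.5*np.sin(th),13.5*(1-np.cos(th))],1))
```

```text
[ 0.3888 -0.317   0.0616] 0.010104383306568997 [-0.0869 -0.1866  0.0167]
t=2.02 shift [ 0.06 -0.06  0.06] jawyaw -111.2 q1 -39.2 q6 162.0 downx -1.0000 worldturn -0.0 or 180.0 -> tool turn 0.00
0.15 [-2.   0.2]
0.3 [-4.   0.6]
0.45 [-5.9  1.3]
0.6 [-7.6  2.4]
0.75 [-9.2  3.6]
0.9 [-10.6   5.1]
1.05 [-11.7   6.8]
1.2 [-12.6   8.6]
1.35 [-13.2  10.5]
1.5 [-13.5  12.5]
1.65 [-13.5  14.6]
1.8 [-13.1  16.6]
1.95 [-12.5  18.5]
```

Run:
```python
from g import *
p,D=bot.camera("wrist"); cv2.imwrite("pics/w2.png",p)
p,D=bot.camera("scene"); cv2.imwrite("pics/s2.png",cv2.resize(p[120:310,100:300],None,fx=3,fy=3,interpolation=cv2.INTER_CUBIC))
```

```text
(no output)
```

View pics/w2.png

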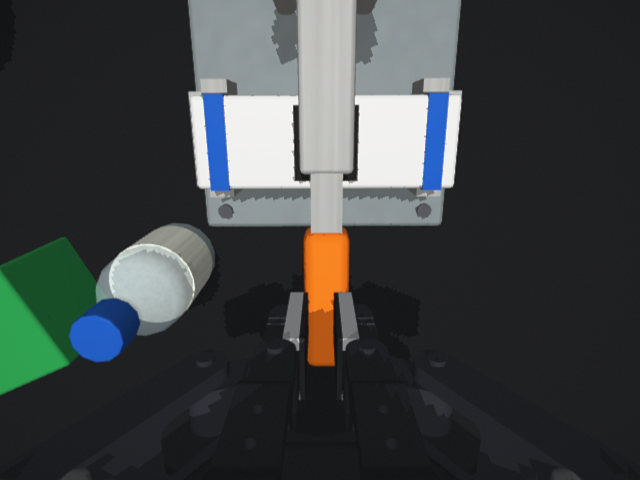

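View pics/s2.png

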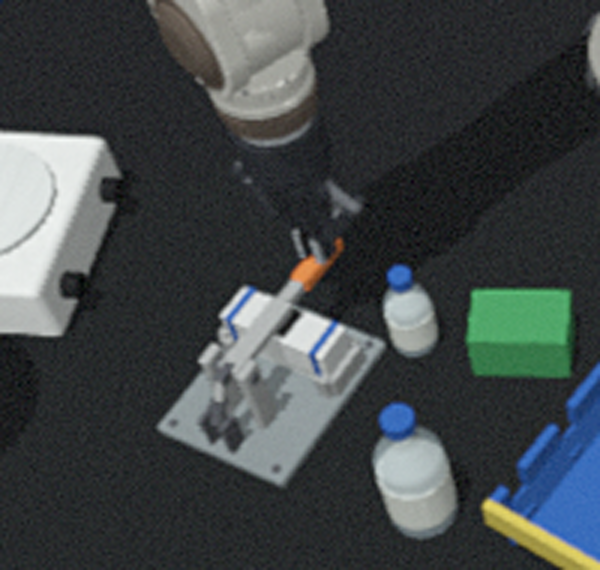

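Run:
```python
from g import *
m=bot.camera_model("wrist"); M=np.array(m['mount']); c=(m,M[:3,:3],M[:3,3])
for g in (.005,.009):
  for x in (0,-.02,-.035):
    print(g,x,proj(c,[[x,y,s*g] for y in (-.011,.011) for s in (-1,1)]).round(0).tolist())
o=bot.get_obs(); p,D=bot.camera("wrist"); C=cloud(cam("wrist",o),D)
for uv in ((326,250),(326,280),(322,320),(322,340),(322,355),(294,310),(347,310)): print(uv,C[uv[1],uv[0]], D[uv[1],uv[0]])
print(o['opening'])
```

```text
0.005 0 [[312.0, 307.0], [333.0, 307.0], [311.0, 264.0], [333.0, 264.0]]
0.005 -0.02 [[311.0, 329.0], [334.0, 329.0], [310.0, 281.0], [335.0, 281.0]]
0.005 -0.035 [[310.0, 349.0], [335.0, 349.0], [309.0, 297.0], [336.0, 297.0]]
0.009 0 [[303.0, 307.0], [341.0, 307.0], [302.0, 264.0], [342.0, 264.0]]
0.009 -0.02 [[301.0, 329.0], [344.0, 329.0], [300.0, 281.0], [344.0, 281.0]]
0.009 -0.035 [[299.0, 349.0], [346.0, 349.0], [298.0, 297.0], [347.0, 297.0]]
(326, 250) [ 0.4127 -0.3275  0.0872] 0.15145867
(326, 280) [ 0.4008 -0.323   0.0864] 0.15594581
(322, 320) [ 0.3852 -0.3153  0.0868] 0.16062869
(322, 340) [ 0.3768 -0.312   0.0872] 0.16282524
(322, 355) [ 0.3702 -0.3095  0.0871] 0.1649963
(294, 310) [ 0.4031 -0.3118  0.1081] 0.1357384
(347, 310) [ 0.3961 -0.3286  0.1074] 0.13652168
0.010300368558178438
```

play_rows(
  rows=[
    [[0,0,0],0,0],
    [[0,0,0],0,0],
    [[0,0,0],0,0],
    [[-0.5,0,0],0,0],
    [[-1.0,0,0],0,0],
    [[-1.0,0,0],0,0],
  ],
  squeeze=35,
)

```text
time: 2.67
ee_pos: [0.3889, -0.3171, 0.0722]
tcp_rot: [72.4, 89.9, -38.8]
wrist_force: [0.9, -0.1, 0.3]
opening: 0.0001
```

Run:
```python
from g import *
p,D=bot.camera("wrist"); cv2.imwrite("pics/w3.png",p)
o=bot.get_obs(); print(o['wrist_force'],o['torque'],o['opening'],o['ee_pos'])
```

```text
[ 0.4946 -0.1913  0.3358] [ 0.0169  0.0269 -0.0349] -0.0002982354208681836 [ 0.3888 -0.317   0.0717]
```

View pics/w3.png

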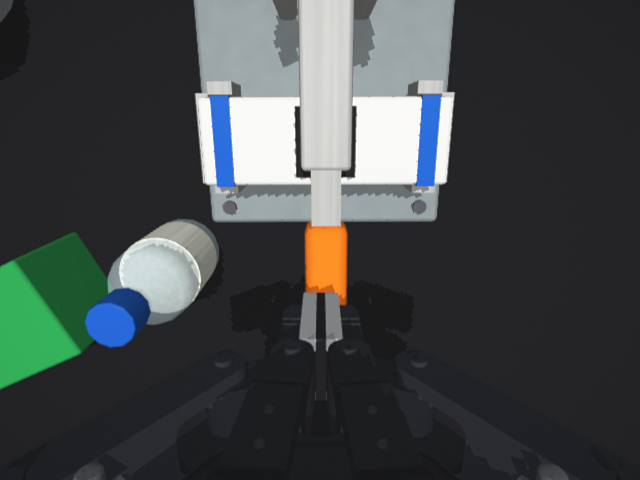

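Run:
```python
from g import *
o=bot.get_obs(); p,D=bot.camera("wrist"); m=bot.camera_model("wrist"); M=np.array(m['mount']); C=cloud((m,M[:3,:3],M[:3,3]),D); W=cloud(cam("wrist",o),D)
for v in range(284,350,4): print(v,[ (C[v,u]*1000).round(0).tolist() for u in (310,332)], p[v,310].tolist())
print(W[260,326],W[200,230],W[140,250],W[215,330])
```

```text
284 [[-16.0, 8.0, -5.0], [-15.0, 8.0, 4.0]] [33, 127, 244]
288 [[-13.0, 5.0, -5.0], [-14.0, 5.0, 4.0]] [23, 91, 190]
292 [[-31.0, 11.0, -5.0], [-32.0, 12.0, 4.0]] [88, 101, 149]
296 [[-34.0, 11.0, -5.0], [-34.0, 11.0, 3.0]] [129, 127, 125]
300 [[-38.0, 11.0, -5.0], [-38.0, 11.0, 3.0]] [129, 128, 125]
304 [[-42.0, 12.0, -5.0], [-42.0, 11.0, 3.0]] [129, 127, 125]
308 [[-45.0, 12.0, -4.0], [-44.0, 11.0, 3.0]] [129, 126, 124]
312 [[-48.0, 11.0, -4.0], [-47.0, 11.0, 3.0]] [128, 127, 125]
316 [[-51.0, 12.0, -4.0], [-49.0, 11.0, 3.0]] [129, 127, 125]
320 [[-55.0, 12.0, -4.0], [-53.0, 11.0, 3.0]] [129, 127, 125]
324 [[-55.0, 11.0, -4.0], [-56.0, 11.0, 3.0]] [128, 126, 124]
328 [[-58.0, 11.0, -4.0], [-58.0, 11.0, 3.0]] [129, 127, 124]
332 [[-60.0, 11.0, -4.0], [-61.0, 11.0, 3.0]] [129, 126, 124]
336 [[-63.0, 11.0, -4.0], [-63.0, 11.0, 3.0]] [117, 115, 114]
340 [[-65.0, 11.0, -4.0], [-64.0, 10.0, 3.0]] [149, 147, 145]
344 [[-68.0, 12.0, -4.0], [-69.0, 12.0, 2.0]] [47, 45, 44]
348 [[-71.0, 12.0, -4.0], [-71.0, 12.0, 2.0]] [31, 29, 27]
[ 0.4052 -0.325   0.0866] [ 0.4349 -0.277   0.0115] [ 0.4612 -0.3114  0.0641] [ 0.4219 -0.3332  0.0836]
```

The wrist depth shows the fingertips about 30 mm behind the reported TCP: tip world z is 0.102 while ee z is 0.072. The jaws also closed freely above the handle. From here I treat the real finger ends as 30 mm higher than the reported TCP.

play_rows(
  rows=[
    [[0,0,0],0,4.2],
    [[0,0,0],0,4.2],
    [[0,0,0],0,4.2],
    [[0,0,0],0,4.2],
    [[2,0,0],0,4.2],
    [[4.0,0,0],0,4.2],
    [[4.0,0,0],0,4.2],
    [[4.0,0,0],0,1.0],
    [[4.0,0,0],0,1.0],
    [[4.0,0,0],0,1.0],
    [[4.0,0,0],0,1.0],
    [[4.0,0,0],0,1.0],
  ],
  squeeze=35,
)

```text
time: 3.77
ee_pos: [0.3876, -0.3189, 0.0318]
tcp_rot: [0.9, 89.7, -110.4]
wrist_force: [-6.1, -13.2, -4.6]
opening: 0.0177
```

Run:
```python
from g import *
p,D=bot.camera("wrist"); cv2.imwrite("pics/w4.png",p)
o=bot.get_obs(); print(o['wrist_force'],o['torque'],o['opening'],o['ee_pos'])
```

```text
[ -7.0743 -11.6556  -4.6249] [-2.0639  1.2137  0.1917] 0.01693585599005773 [ 0.3876 -0.3189  0.0318]
```

View pics/w4.png

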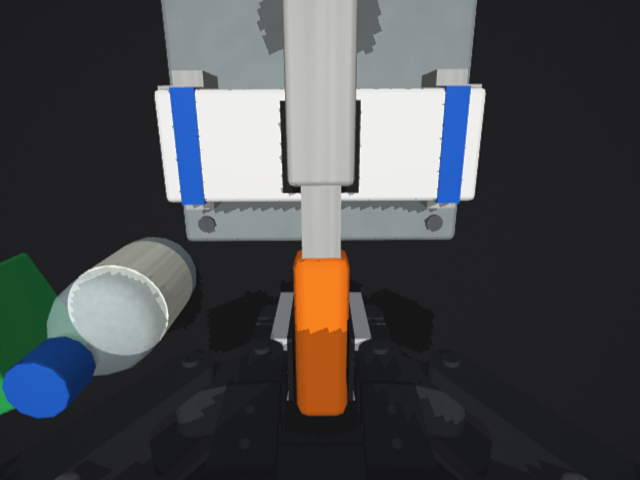

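play_rows(
  rows=[
    [[0,0,0.2],0,1.0],
    [[-1.6,0.1,0.2],0,1.0],
    [[-3.2,0.4,0.2],0,1.0],
    [[-4.8,0.9,0.2],0,1.0],
    [[-6.2,1.5,0.2],0,1.0],
    [[-7.6,2.4,0.2],0,1.0],
    [[-8.9,3.4,0.2],0,1.0],
    [[-10.0,4.5,0.2],0,1.0],
    [[-11.1,5.8,0.2],0,1.0],
  ],
  squeeze=35,
)

```text
time: 4.57
ee_pos: [0.4411, -0.3395, 0.1426]
tcp_rot: [-82.0, 89.9, 166.8]
wrist_force: [-1.2, -2.2, -10.3]
opening: 0.0171
```

Run:
```python
from g import *
p,D=bot.camera("wrist"); cv2.imwrite("pics/w5.png",p)
o=bot.get_obs(); print(o['wrist_force'],o['torque'],o['opening'],o['ee_pos'])
```

```text
[-5.6903  2.8034  2.3244] [0.5185 1.2461 0.0429] 0.017780936692210318 [ 0.4437 -0.3405  0.1443]
```

View pics/w5.png

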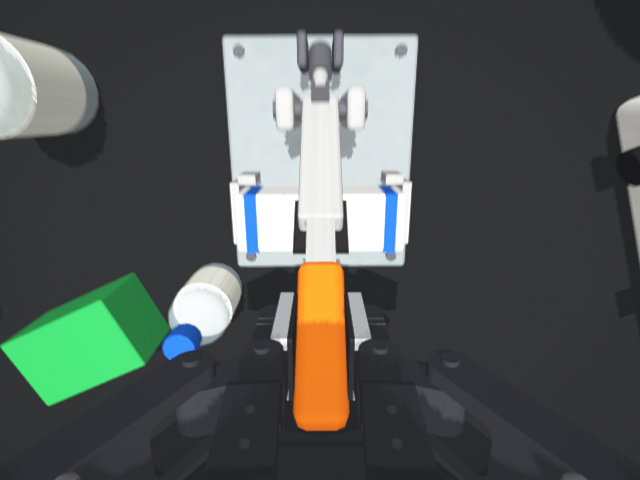

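play_rows(
  rows=[
    [[-0.8,1.3,0],0,1.0],
    [[-1.5,2.8,0],0,1.0],
    [[-2.0,4.2,0],0,1.0],
    [[-2.3,5.7,0],0,1.0],
    [[-2.4,7.2,0],0,1.0],
    [[-2.4,8.8,0],0,1.0],
    [[-2.2,10,0],0,1.0],
    [[-1.9,11.4,0],0,1.0],
    [[-1.6,12.3,0],0,1.0],
    [[-1.6,12.3,0],0,1.0],
  ],
  squeeze=35,
)

```text
time: 5.45
ee_pos: [0.5586, -0.3847, 0.1584]
tcp_rot: [86.2, 89.8, -25.0]
wrist_force: [5.5, -1.0, 3.1]
opening: 0.0174
```

Run:
```python
from g import *
p,D=bot.camera("wrist"); cv2.imwrite("pics/w6.png",p)
p,D=bot.camera("scene"); cv2.imwrite("pics/s6.png",cv2.resize(p[100:310,100:300],None,fx=2.8,fy=2.8,interpolation=cv2.INTER_CUBIC))
o=bot.get_obs(); print(o['wrist_force'],o['torque'],o['opening'],o['ee_pos'])
```

```text
[ 5.5547 -1.5989 -1.0575] [-0.5224 -1.3175  0.1029] 0.01748965095099512 [ 0.558  -0.3844  0.1587]
```

View pics/w6.png

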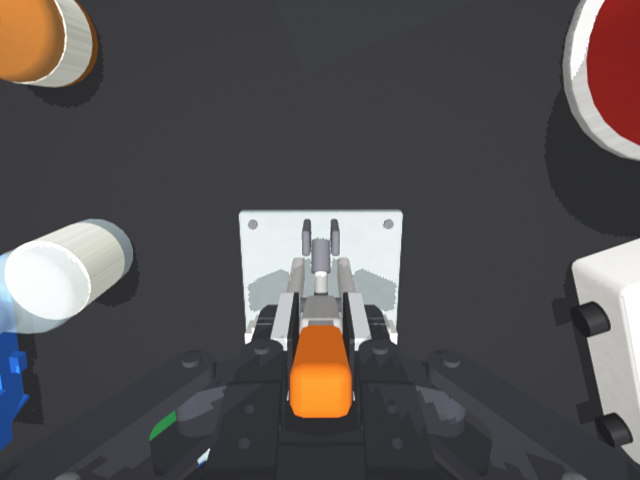

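View pics/s6.png

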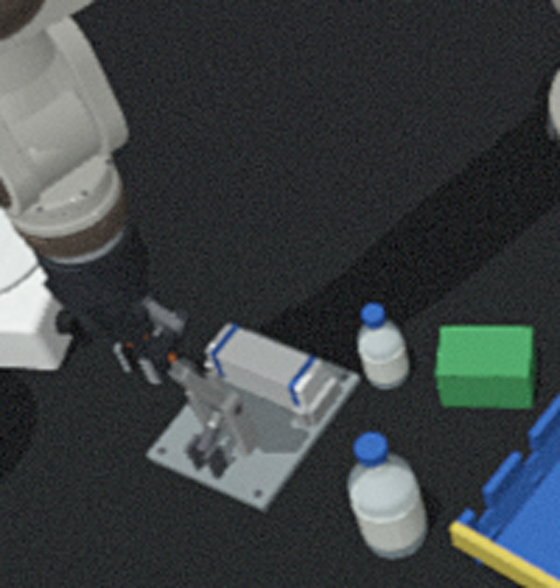

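play_rows(
  rows=[
    [[0,0,0],0,3.0],
    [[0,0,0],0,4.5],
    [[0,0,0],0,4.5],
    [[0,0,0],0,4.5],
    [[-2,0,0],0,4.5],
    [[-5,0,0],0,4.5],
    [[-8,0,0],0,4.5],
    [[-8,0,0],0,4.5],
  ],
)

```text
time: 6.22
ee_pos: [0.557, -0.3845, 0.2446]
tcp_rot: [76.8, 89.5, -34.5]
wrist_force: [-0.0, 0.5, 0.8]
opening: 0.0449
```

Run:
```python
from g import *
p,D=bot.camera("wrist"); cv2.imwrite("pics/w7.png",p)
o=bot.get_obs(); print(o['wrist_force'],o['opening'],o['ee_pos'])
plan([.4455,-.3400,.20],-21.4)
```

```text
[ 0.5032 -0.7379 -0.1696] 0.04498548396143688 [ 0.5571 -0.3846  0.2418]
t=6.27 shift [  4.11 -12.04  -0.13] jawyaw -111.2 q1 -34.6 q6 166.6 downx -1.0000 worldturn 89.8 or -90.2 -> tool turn -89.81
```

View pics/w7.png

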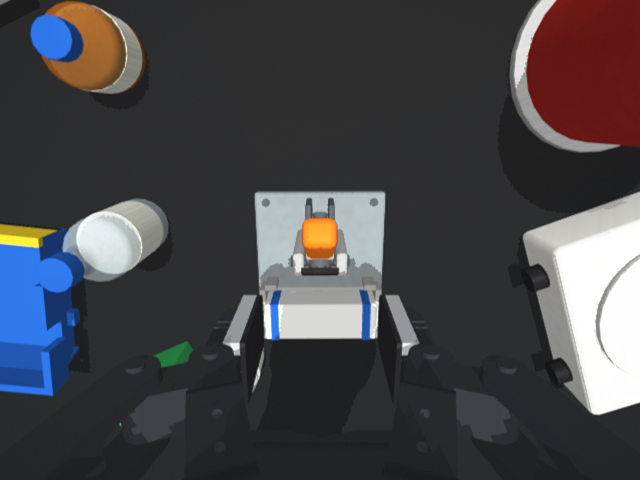

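play_rows(
  rows=[
    [[0,-4,-0.1],-7,5.6],
    [[0,-8,-0.1],-14,5.6],
    [[0,-12,-0.1],-21,5.6],
    [[0,-12,-0.1],-90,5.6],
    [[0,-12,-0.1],-90,5.6],
    [[0,-12,-0.1],-90,5.6],
    [[0,-12,-0.1],-90,5.6],
    [[0,-12,-0.1],-90,5.6],
    [[0,-12,-0.1],-90,5.6],
    [[0,-12,-0.1],-90,5.6],
    [[2,-12,-0.1],-90,5.6],
    [[4,-12,-0.1],-90,5.6],
  ],
)

```text
time: 7.27
ee_pos: [0.445, -0.3398, 0.1973]
tcp_rot: [-12.1, 89.9, -37.5]
wrist_force: [-0.4, 1.0, -0.6]
opening: 0.056
```

play_rows(
  rows=[
    [[2,0,0],-7,5.6],
    [[4,0,0],-10,5.6],
    [[4,0,0],-10,5.6],
  ],
)

```text
time: 7.52
ee_pos: [0.4431, -0.3384, 0.1529]
tcp_rot: [158.1, 89.6, 142.5]
wrist_force: [0.0, -0.2, -1.7]
opening: 0.056
```

Run:
```python
from g import *
o=bot.get_obs(); p,D=bot.camera("wrist"); c=cam("wrist",o); cv2.imwrite("pics/w8.png",p); W=cloud(c,D)
print(o['wrist_force'],o['opening'],o['ee_pos'])
q=W.reshape(-1,3); q=q[np.isfinite(q[:,2])]
d=np.hypot(q[:,0]-.4455,q[:,1]+.34)
k=q[(d<.08)&(abs(q[:,2]-.063)<.004)]; print(len(k),np.round(rect(k),4))
w=hsv(p,(0,0,150),(180,60,255)); v,u=np.nonzero(w); Z=W[v,u]; k=Z[abs(Z[:,2]-.063)<.004]; print("white",len(k),np.round(rect(k),4),k.mean(0))
plan([.4455,-.34,.01],-21.4)
```

```text
[ 0.0389 -0.1705 -1.6937] 0.056047381425191674 [ 0.4431 -0.3384  0.1529]
8817 [ 0.4736 -0.3509  0.11    0.0922 69.0111]
white 8305 [  0.4344  -0.3197   0.1954   0.1158 128.5818] [ 0.4478 -0.3285  0.0634]
t=7.57 shift [14.53 -0.09  0.28] jawyaw -15.8 q1 -37.4 q6 68.5 downx -1.0000 worldturn -5.6 or 174.4 -> tool turn 5.58
```

View pics/w8.png

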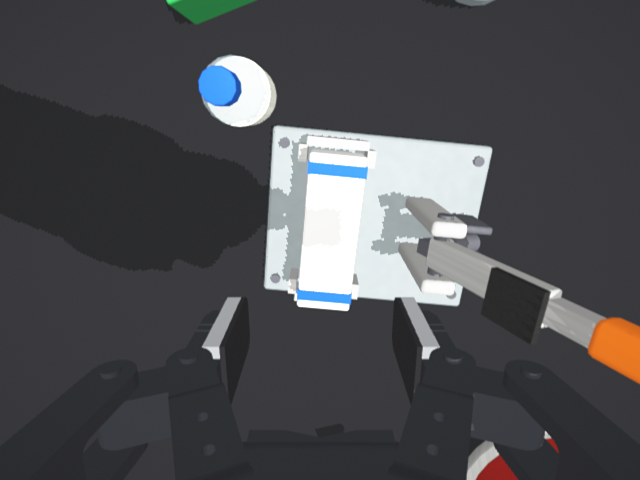

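Run:
```python
from g import *
o=bot.get_obs(); p,D=bot.camera("wrist"); c=cam("wrist",o); W=cloud(c,D)
m=np.zeros((480,640),np.uint8); m[148:312,290:380]=1
b=m*(np.abs(W[...,2]-.064)<.0035); b=cv2.morphologyEx(b.astype(np.uint8),cv2.MORPH_OPEN,np.ones((9,9)))
k=W[b>0]; print(len(k),np.round(rect(k),4),k.mean(0),np.median(k[:,2]))
r=rect(k); plan([r[0],r[1],.004],r[4]-90)
```

```text
8174 [ 0.4487 -0.3412  0.1095  0.0385 69.0098] [ 0.4498 -0.338   0.0635] 0.06348127056177358
t=7.62 shift [15.32 -0.07  0.51] jawyaw -15.9 q1 -37.4 q6 68.5 downx -1.0000 worldturn -5.1 or 174.9 -> tool turn 5.11
```

play_rows(
  rows=[
    [[0,0,0.45],5,5.8],
    [[4,0,0.45],5,5.8],
    [[8,0,0.45],5,5.8],
    [[11,0,0.45],5,5.8],
    [[14,0,0.45],5,5.8],
    [[15.3,0,0.45],5,5.8],
    [[15.3,0,0.45],5,5.8],
    [[15.3,0,0.45],5,3.0],
    [[15.3,0,0.45],5,3.0],
    [[15.3,0,0.45],5,3.0],
    [[15.3,0,0.45],5,3.0],
    [[15.3,0,0.45],5,3.0],
  ],
  squeeze=40,
)

```text
time: 8.62
ee_pos: [0.4506, -0.3419, 0.0075]
tcp_rot: [-15.9, 89.8, -36.7]
wrist_force: [-0.3, 0.2, 6.7]
opening: 0.0379
```

Run:
```python
from g import *
o=bot.get_obs(); p,D=bot.camera("wrist"); cv2.imwrite("pics/w9.png",p)
print(o['wrist_force'],o['torque'],o['opening'],o['ee_pos'])
plan([.4478,-.341,.004],-21)
```

```text
[-0.277   0.2277  6.6615] [ 0.1657  0.1744 -0.0234] 0.037890177422863644 [ 0.4506 -0.3419  0.0075]
t=8.67 shift [ 0.35 -0.01 -0.29] jawyaw -20.8 q1 -37.2 q6 73.6 downx -1.0000 worldturn -0.2 or 179.8 -> tool turn 0.24
```

View pics/w9.png

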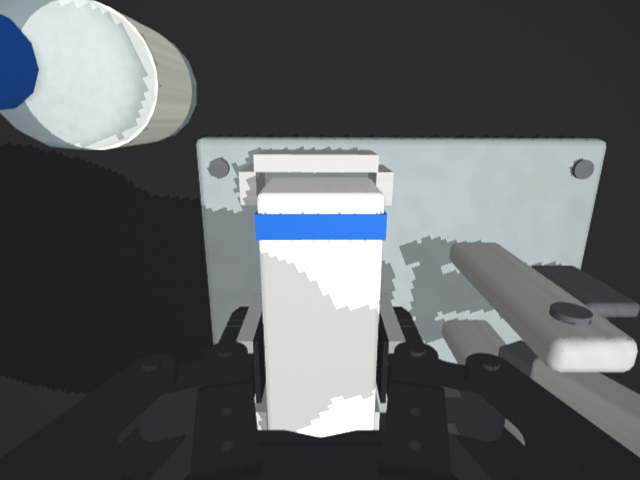

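play_rows(
  rows=[
    [[-1,0,0],0,3.0],
    [[-3,0,0],0,3.0],
    [[-6,0,0],0,3.0],
    [[-10,0,0],0,3.0],
    [[-14,0,0],0,3.0],
    [[-17,0,0],0,3.0],
    [[-17,0,0],0,3.0],
  ],
  squeeze=40,
)

```text
time: 9.25
ee_pos: [0.451, -0.3422, 0.1833]
tcp_rot: [-16.1, 89.4, -36.8]
wrist_force: [0.0, -0.7, -1.6]
opening: 0.0374
```

Run:
```python
from g import *
o=bot.get_obs(); p,D=bot.camera("wrist"); cv2.imwrite("pics/w10.png",p)
print(o['wrist_force'],o['torque'],o['opening'],o['ee_pos'])
plan([.4664,.3419,.18],65.2)
R,t=tf(o); m=bot.camera_model("wrist"); M=np.array(m['mount']); C=cloud((m,M[:3,:3],M[:3,3]),D)
b=(abs(C[...,2])<.025)&(C[...,0]>-.08)&(C[...,0]<-.0)&(hsv(p,(0,0,140),(180,60,255))>0); k=C[b]; print(k.min(0),k.max(0),np.median(k,0))
```

```text
[ 0.0112 -0.7323 -1.6362] [-0.0488 -0.0214 -0.0557] 0.03735548272998154 [ 0.451  -0.3422  0.1833]
t=9.30 shift [ -0.31  64.5  -22.75] jawyaw -20.8 q1 -37.2 q6 73.6 downx -1.0000 worldturn 86.0 or -94.0 -> tool turn -85.95
[-0.0707 -0.0329 -0.0244] [-0.0226  0.055   0.0246] [-0.0559  0.016   0.0003]
```

View pics/w10.png

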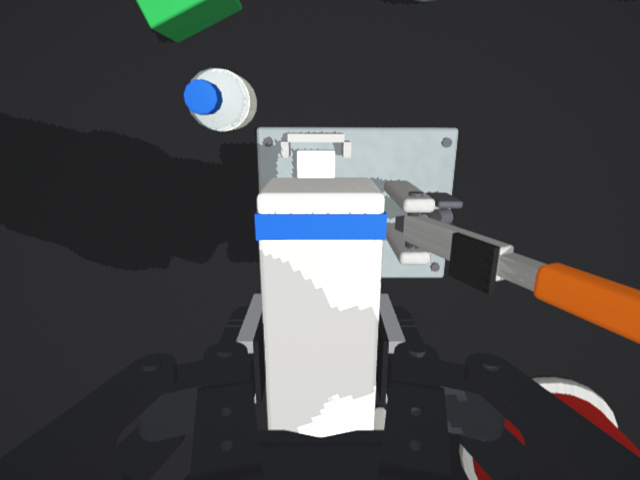

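play_rows(
  rows=[
    [[0,4,-1.4],-5,3.0],
    [[0,8,-2.8],-10,3.0],
    [[0,12,-4.2],-15,3.0],
    [[0,16,-5.6],-20,3.0],
    [[0,20,-7],-25,3.0],
    [[0,24,-8.4],-31,3.0],
    [[0,28,-9.9],-37,3.0],
    [[0,32,-11.3],-43,3.0],
    [[0,36,-12.7],-49,3.0],
    [[0,40,-14.1],-55,3.0],
    [[0,44,-15.5],-61,3.0],
    [[0,48,-17],-66,3.0],
  ],
  squeeze=40,
)

```text
time: 10.3
ee_pos: [0.4593, 0.1609, 0.1742]
tcp_rot: [156.6, 90.0, -157.9]
wrist_force: [1.0, -0.4, -2.7]
opening: 0.0373
```

Run:
```python
from g import *
o=bot.get_obs(); print(o['opening'],o['ee_pos'])
plan([.4664,.3419,.15],65.2)
```

```text
0.037301994903430946 [0.4593 0.1609 0.1742]
t=10.30 shift [ 2.42 12.16 13.42] jawyaw 45.6 q1 19.3 q6 63.7 downx -1.0000 worldturn 19.6 or -160.4 -> tool turn -19.63
```

play_rows(
  rows=[
    [[0,2.5,2.8],-6,3.0],
    [[0,5,5.6],-12,3.0],
    [[0,7.5,8.3],-18,3.0],
    [[0,10,11],-19.6,3.0],
    [[0,12.2,13.4],-19.6,3.0],
    [[0,12.2,13.4],-19.6,3.0],
    [[0,12.2,13.4],-19.6,3.0],
  ],
  squeeze=40,
)

```text
time: 10.88
ee_pos: [0.467, 0.3412, 0.1732]
tcp_rot: [151.9, 89.8, -143.1]
wrist_force: [-0.4, 0.6, -1.2]
opening: 0.0374
```

Run:
```python
from g import *
o=bot.get_obs(); p,D=bot.camera("wrist"); cv2.imwrite("pics/w11.png",p); W=cloud(cam("wrist",o),D)
print(o['ee_pos'],o['opening'])
plan([.4664,.3419,.15],65.2)
y=hsv(p,(20,100,80),(35,255,255)); k=W[(y>0)&(abs(W[...,2]-.064)<.006)]; print(len(k), np.round(rect(k),4) if len(k) else '')
```

```text
[0.467  0.3412 0.1732] 0.03741231514845525
t=10.93 shift [2.37 0.15 0.13] jawyaw 64.9 q1 36.1 q6 61.1 downx -1.0000 worldturn 0.3 or -179.7 -> tool turn -0.28
2329 [ 0.5236  0.4083  0.4973  0.0289 24.2256]
```

View pics/w11.png

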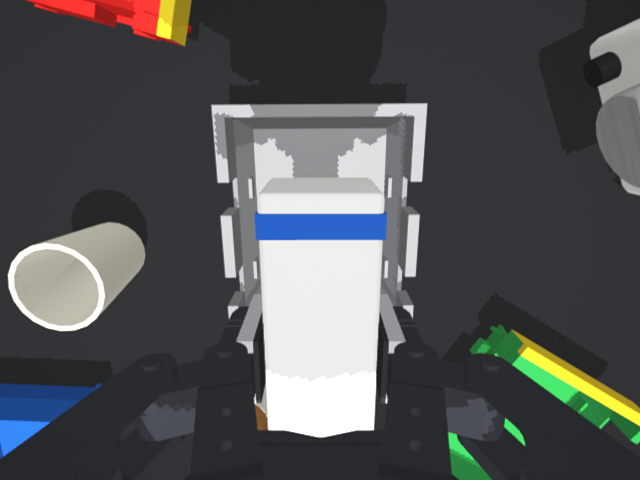

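play_rows(
  rows=[
    [[3,0.1,0.1],0,3.0],
    [[6.5,0.1,0.1],0,3.0],
    [[10,0.1,0.1],0,3.0],
    [[13.5,0.1,0.1],0,3.0],
    [[16,0.1,0.1],0,3.0],
    [[17.5,0.1,0.1],0,3.0],
    [[18.2,0.1,0.1],0,3.0],
    [[18.6,0.1,0.1],0,3.0],
    [[18.8,0.1,0.1],0,3.0],
    [[18.8,0.1,0.1],0,3.0],
  ],
  squeeze=40,
)

```text
time: 11.77
ee_pos: [0.468, 0.3412, -0.0123]
tcp_rot: [-30.7, 89.9, 34.2]
wrist_force: [0.5, 0.6, -2.6]
opening: 0.0375
```

play_rows(
  rows=[
    [[0.2,0,0],0,3.0],
    [[0.3,0,0],0,3.0],
    [[0.3,0,0],0,3.0],
    [[0.3,0,0],0,3.0],
  ],
  squeeze=40,
)

```text
time: 12.1
ee_pos: [0.4676, 0.3415, -0.0158]
tcp_rot: [-30.7, 90.0, 34.1]
wrist_force: [0.0, 1.2, -1.7]
opening: 0.0377
```

play_rows(
  rows=[
    [[0.1,0,0],0,3.0],
    [[0.2,0,0],0,3.0],
    [[0.2,0,0],0,3.0],
    [[0.2,0,0],0,3.0],
  ],
  squeeze=40,
)

```text
time: 12.43
ee_pos: [0.4675, 0.3415, -0.018]
tcp_rot: [-23.1, 90.0, 41.8]
wrist_force: [-1.0, 0.6, 0.4]
opening: 0.0376
```

play_rows(
  rows=[
    [[0.1,0,0],0,3.0],
    [[0.1,0,0],0,3.0],
    [[0.1,0,0],0,3.0],
  ],
  squeeze=30,
)

```text
time: 12.68
ee_pos: [0.4675, 0.3415, -0.0181]
tcp_rot: [-24.2, 90.0, 40.6]
wrist_force: [-3.8, -2.2, 8.5]
opening: 0.0375
```

Contact shows as 8.5 N upward on the tool, so I release and go straight up.

play_rows(
  rows=[
    [[-0.1,0,0],0,4.2],
    [[-0.1,0,0],0,5.4],
    [[-0.1,0,0],0,5.4],
    [[-0.1,0,0],0,5.4],
    [[-3,0,0],0,5.4],
    [[-7,0,0],0,5.4],
    [[-11,0,0],0,5.4],
    [[-15,0,0],0,5.4],
    [[-19,0,0],0,5.4],
    [[-23,0,0],0,5.4],
    [[-23,0,0],0,5.4],
  ],
)

```text
time: 13.6
ee_pos: [0.4691, 0.3426, 0.2195]
tcp_rot: [-28.8, 89.4, 36.0]
wrist_force: [0.6, 1.3, 1.1]
opening: 0.0538
```

Run:
```python
from g import *
o=bot.get_obs(); p,D=bot.camera("wrist"); cv2.imwrite("pics/w12.png",p); W=cloud(cam("wrist",o),D)
print(o['ee_pos'],o['wrist_force'])
b=(np.abs(W[...,2]-.038)<.004)&(hsv(p,(0,0,140),(180,40,255))>0); k=W[b]; k=k[np.hypot(k[:,0]-.467,k[:,1]-.342)<.075]; print(len(k),np.round(rect(k),4),np.median(k[:,2]))
plan([.65,-.0622,.20],-27.9)
```

```text
[0.4691 0.3426 0.2195] [0.6234 1.3424 1.0529]
4571 [ 0.4579  0.3374  0.1268  0.1159 34.7185] 0.03765000807718355
t=13.65 shift [  1.49 -33.59 -28.93] jawyaw 64.9 q1 36.1 q6 61.3 downx -1.0000 worldturn 87.2 or -92.8 -> tool turn -87.25
```

View pics/w12.png

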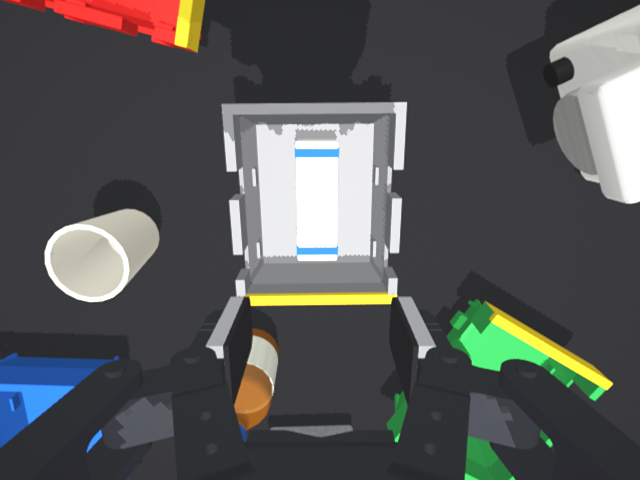

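The cassette lies flat on the grey tray's floor, between (295,133) and (338,260), clear of the walls. Next I measure the grey rim from this view, then go to the blue tray.

```bash
cat >> g.py <<'E'
def rim(W,m,yaw,p=None):
    a=np.radians(yaw); u=np.array([np.cos(a),np.sin(a)]); v=np.array([-u[1],u[0]])
    q=W.reshape(-1,3); q=q[np.isfinite(q[:,2])&(abs(q[:,2]-.064)<.004)]; L=np.c_[(q[:,:2]-m)@u,(q[:,:2]-m)@v]
    L=L[(abs(L[:,0])<.1)&(abs(L[:,1])<.085)]; r=rect(L)
    print(len(L),"rect local mm",np.round(np.array(r[:4])*1000,1),round(r[4],2),"pct",(np.percentile(L,[.5,99.5],axis=0)*1000).round(1).tolist(),"world",np.array(m)+r[0]*u+r[1]*v)
E
python3 - <<'E'
from g import *
o=bot.get_obs(); p,D=bot.camera("wrist"); W=cloud(cam("wrist",o),D)
rim(W,[.4664,.3419],-24.8)
y=hsv(p,(20,100,80),(35,255,255)); y[:280]=0; y[:,420:]=0; k=W[(y>0)&(abs(W[...,2]-.064)<.006)]; print(len(k), np.round(rect(k),4))
p,D=bot.camera("top"); W=cloud(cam("top"),D); rim(W,[.4664,.3419],-24.8); rim(W,[.5775,-.0238],-27.9)
E
```

```text
6270 rect local mm [  3.   -0.5 172.6 144.4] 0.15 pct [[-83.2, -72.4], [88.6, 71.2]] world [0.4689 0.3402]
1586 [ 0.5441  0.3087  0.1253  0.0098 65.4478]
291 rect local mm [  0.4  -0.1 172.1 145.6] 0.1 pct [[-83.7, -72.8], [86.4, 72.1]] world [0.4667 0.3416]
460 rect local mm [  0.9  -0.6 173.3 144.1] 0.22 pct [[-85.7, -72.6], [87.3, 71.2]] world [ 0.578  -0.0247]
```

play_rows(
  rows=[
    [[0,-3,-2.6],7,3.0],
    [[0,-6,-5.2],14,3.0],
    [[0,-9,-7.8],21,3.0],
    [[0,-12,-10.4],28,3.0],
    [[0,-15,-13],35,3.0],
    [[0,-18,-15.6],42,3.0],
    [[0,-21,-18.1],49,3.0],
    [[0,-24,-20.7],56,3.0],
    [[0,-27,-23.3],63,3.0],
    [[0,-30,-25.9],70,3.0],
    [[0,-33.6,-28.9],77,3.0],
    [[0,-33.6,-28.9],84,3.0],
  ],
)

```text
time: 14.75
ee_pos: [0.6496, -0.0687, 0.207]
tcp_rot: [-147.5, 89.8, -167.2]
wrist_force: [0.3, 0.3, -0.5]
opening: 0.0301
```

play_rows(
  rows=[
    [[0,0,0],4.5,3.0],
    [[0,0,0],8.8,3.0],
    [[0,0,0],8.8,3.0],
    [[0,0,0],8.8,3.0],
  ],
)

```text
time: 15.08
ee_pos: [0.6483, -0.0631, 0.209]
tcp_rot: [-157.8, 89.8, 174.3]
wrist_force: [0.1, -1.3, -0.2]
opening: 0.0299
```

Run:
```python
from g import *
o=bot.get_obs(); p,D=bot.camera("wrist"); cv2.imwrite("pics/w13.png",p); W=cloud(cam("wrist",o),D)
print(o['ee_pos'],o['wrist_force'])
rim(W,[.578,-.0247],-27.9)
y=hsv(p,(20,100,80),(35,255,255)); k=W[(y>0)&(abs(W[...,2]-.064)<.006)]; k=k[np.hypot(k[:,0]-.65,k[:,1]+.062)<.09]; print(len(k), np.round(rect(k),4))
plan([.65,-.0622,.15],-27.9)
```

```text
[ 0.6483 -0.0631  0.209 ] [ 0.0518 -1.299  -0.2298]
6789 rect local mm [  2.7  -0.4 173.  144.8] 0.31 pct [[-83.1, -71.7], [89.1, 71.7]] world [ 0.5802 -0.0263]
1882 [ 0.6532 -0.0645  0.1448  0.0084 62.2121]
t=15.13 shift [5.95 0.14 0.12] jawyaw -27.8 q1 -5.5 q6 112.2 downx -1.0000 worldturn -0.1 or 179.9 -> tool turn 0.12
```

View pics/w13.png

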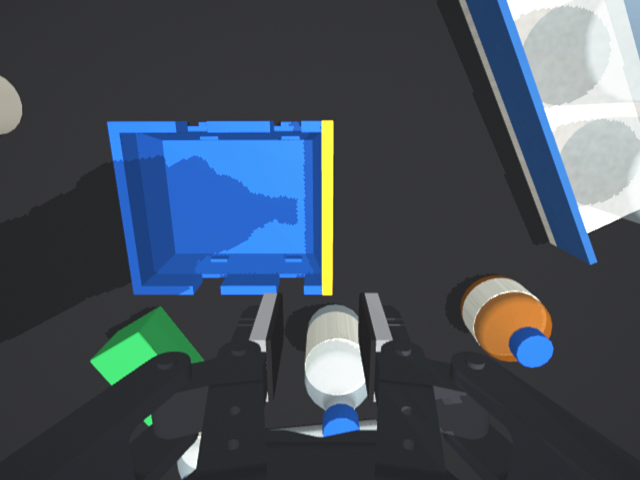

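play_rows(
  rows=[
    [[4,0.1,0.5],0,3.0],
    [[8,0.1,0.5],0,3.0],
    [[12,0.1,0.5],0,3.0],
    [[15,0.1,0.5],0,3.0],
    [[18,0.1,0.5],0,3.0],
    [[19.5,0.1,0.5],0,3.0],
    [[19.5,0.1,0.5],0,3.0],
    [[19.5,0.1,0.5],0,3.0],
  ],
)

```text
time: 15.8
ee_pos: [0.6529, -0.0641, 0.0152]
tcp_rot: [-158.5, 89.9, 173.6]
wrist_force: [0.8, 0.0, 0.5]
opening: 0.0292
```

Run:
```python
from g import *
o=bot.get_obs(); p,D=bot.camera("wrist"); cv2.imwrite("pics/w14.png",p); W=cloud(cam("wrist",o),D)
print(o['ee_pos'],o['wrist_force'])
plan([.6532,-.0645,.012],-27.8)
```

```text
[ 0.6529 -0.0641  0.0152] [0.8313 0.049  0.5103]
t=15.85 shift [ 0.48 -0.05 -0.05] jawyaw -27.9 q1 -5.6 q6 112.2 downx -1.0000 worldturn 0.1 or -179.9 -> tool turn -0.06
```

View pics/w14.png

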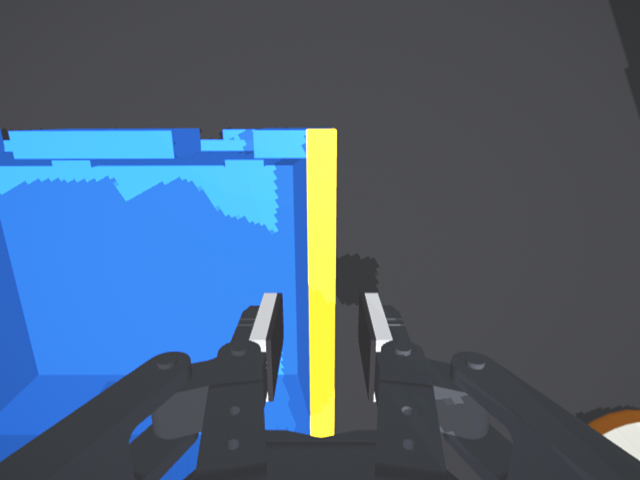

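The yellow rim (x≈322 px) is centred between the pads at (275, 372). Now I close on it.

play_rows(
  rows=[
    [[0.3,0,0],0,1.6],
    [[0.3,0,0],0,0.2],
    [[0.3,0,0],0,0.2],
    [[0.3,0,0],0,0.2],
    [[0.3,0,0],0,0.2],
    [[0.3,0,0],0,0.2],
  ],
  squeeze=90,
)

```text
time: 16.35
ee_pos: [0.6546, -0.0646, 0.0144]
tcp_rot: [24.2, 89.9, -3.7]
wrist_force: [-0.5, -1.1, 5.9]
opening: 0.0058
```

play_rows(
  rows=[
    [[-0.5,0,0],0,0.2],
    [[-1,0,0],0,0.2],
    [[-2,0,0],0,0.2],
    [[-2,0,0],0,0.2],
    [[-2,0,0],0,0.2],
  ],
  squeeze=90,
)

```text
time: 16.77
ee_pos: [0.6542, -0.0646, 0.0338]
tcp_rot: [21.6, 89.9, -6.4]
wrist_force: [-0.9, -0.1, -2.0]
opening: 0.006
```

Run:
```python
from g import *
o=bot.get_obs(); p,D=bot.camera("wrist"); cv2.imwrite("pics/w15.png",p)
print(o['ee_pos'],o['wrist_force'],o['torque'],o['opening'])
p,D=bot.camera("scene"); cv2.imwrite("pics/s15.png",cv2.resize(p[150:340,180:440],None,fx=3,fy=3,interpolation=cv2.INTER_CUBIC))
```

```text
[ 0.6542 -0.0646  0.0338] [-0.9158 -0.0759 -1.9528] [-0.1135 -0.1282 -0.0087] 0.0060024612202957866
```

View pics/w15.png

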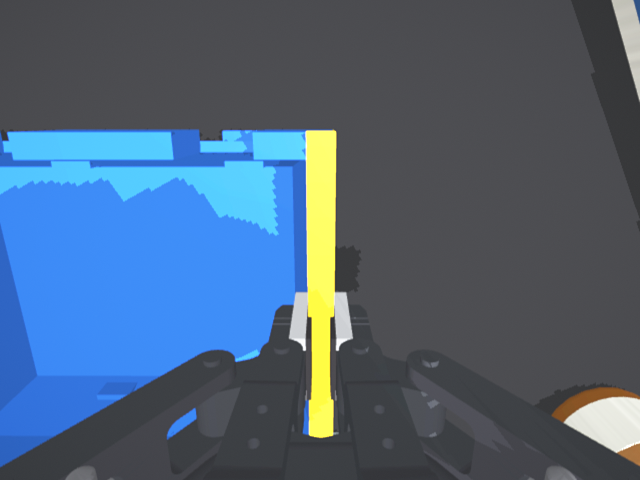

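View pics/s15.png

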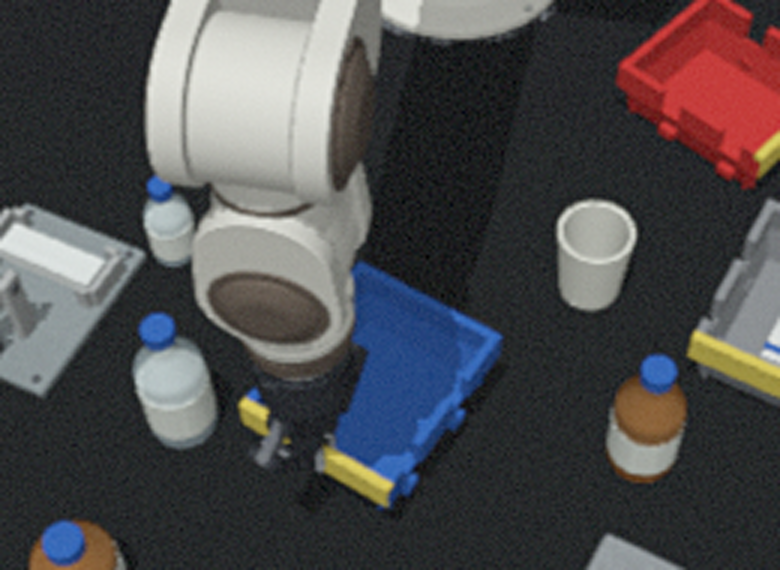

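```bash
cat >> g.py <<'E'
def toolview():
    o=bot.get_obs(); p,D=bot.camera("wrist"); m=bot.camera_model("wrist"); M=np.array(m['mount']); return o,p,cloud((m,M[:3,:3],M[:3,3]),D)
E
python3 - <<'E'
from g import *
o,p,C=toolview()
# rim top of long wall: row ~140, cols 10..320
for v,u in ((145,20),(145,100),(145,160),(150,270),(140,320),(250,320),(300,320)): print((u,v),(C[v,u]*1000).round(1))
# floor
for v,u in ((300,80),(300,160),(300,240),(220,100),(220,250)): print((u,v),(C[v,u]*1000).round(1))
E
```

```text
(20, 145) [-50.2  67.8 -88.3]
(100, 145) [-48.6  67.7 -65.6]
(160, 145) [-49.3  67.7 -47.5]
(270, 150) [-49.2  66.2 -15. ]
(320, 140) [-50.1  69.2  -0.1]
(320, 250) [-49.6  35.   -0.1]
(320, 300) [-49.9  17.6  -0.1]
(80, 300) [  10.3  -11.5 -119.9]
(160, 300) [ 10.4 -11.6 -80.1]
(240, 300) [  9.9 -11.3 -40.1]
(100, 220) [  10.9   29.5 -103.6]
(250, 220) [ 10.3  29.6 -33. ]
```

play_rows(
  rows=[
    [[-1,0,0],0,0.2],
    [[-3,0,0],0,0.2],
    [[-6,0,0],0,0.2],
    [[-9,0,0],0,0.2],
    [[-12,0,0],0,0.2],
    [[-15,0,0],0,0.2],
    [[-17.5,0,0],-2,0.2],
    [[-19,0,0],-5,0.2],
    [[-19,0,0],-10,0.2],
    [[-19,0,0],-15,0.2],
    [[-19,0,0],-20,0.2],
    [[-19,0,0],-25,0.2],
  ],
  squeeze=110,
)

```text
time: 17.92
ee_pos: [0.6536, -0.0645, 0.2234]
tcp_rot: [14.0, 90.0, 11.3]
wrist_force: [0.1, -0.6, -2.2]
opening: 0.0061
```

Run:
```python
from g import *
o=bot.get_obs(); print(o['ee_pos'],o['opening'],o['wrist_force'])
plan([.3944,.3745,.22],155.3)
```

```text
[ 0.6536 -0.0645  0.2234] 0.006105069786807818 [ 0.1454 -0.6001 -2.211 ]
t=17.92 shift [  0.34  42.63 -27.96] jawyaw -2.7 q1 -5.6 q6 87.1 downx -1.0000 worldturn -22.0 or 158.0 -> tool turn 22.00
```

play_rows(
  rows=[
    [[0,1.7,-1.1],-6,0.2],
    [[0,4.5,-3],-12,0.2],
    [[0,7.5,-5],-18,0.2],
    [[0,10.5,-7],-24,0.2],
    [[0,13.5,-9],-30,0.2],
    [[0,16.5,-11],-36,0.2],
    [[0,19.5,-13],-42,0.2],
    [[0,22.5,-15],-48,0.2],
    [[0,25.5,-17],-54,0.2],
    [[0,28.5,-19],-60,0.2],
    [[0,31,-20.5],-66,0.2],
    [[0,33,-21.5],-72,0.2],
  ],
  squeeze=110,
)

```text
time: 18.92
ee_pos: [0.4541, 0.278, 0.2237]
tcp_rot: [2.0, 89.9, 71.5]
wrist_force: [-0.1, -0.7, -1.9]
opening: 0.0059
```

Run:
```python
from g import *
o=bot.get_obs(); print(o['ee_pos'],o['opening'],o['wrist_force'])
plan([.3944,.3745,.22],155.3)
```

```text
[0.4541 0.278  0.2237] 0.005915676634959706 [-0.1149 -0.6531 -1.8894]
t=18.92 shift [0.38 8.98 6.94] jawyaw 69.4 q1 31.5 q6 52.0 downx -1.0000 worldturn 85.9 or -94.1 -> tool turn -85.87
```

play_rows(
  rows=[
    [[0,1.2,0.9],-6,0.2],
    [[0,2.8,2.1],-12,0.2],
    [[0,4.5,3.5],-18,0.2],
    [[0,6.2,4.9],-25,0.2],
    [[0,7.8,6.1],-32,0.2],
    [[0,9.0,6.9],-39,0.2],
    [[0,9.0,6.9],-46,0.2],
    [[0,9.0,6.9],-53,0.2],
    [[0,9.0,6.9],-60,0.2],
    [[0,9.0,6.9],-67,0.2],
    [[0,9.0,6.9],-73,0.2],
    [[0,9.0,6.9],-79,0.2],
  ],
  squeeze=110,
)

```text
time: 19.92
ee_pos: [0.3962, 0.3727, 0.2234]
tcp_rot: [-14.6, 90.0, 133.8]
wrist_force: [0.4, -0.0, -2.2]
opening: 0.0058
```

play_rows(
  rows=[
    [[0,0,0],-3,0.2],
    [[0,0,0],-6.5,0.2],
    [[0,0,0],-6.5,0.2],
    [[0,0,0],-6.5,0.2],
  ],
  squeeze=110,
)

```text
time: 20.25
ee_pos: [0.3964, 0.3727, 0.2232]
tcp_rot: [-52.3, 90.0, 102.2]
wrist_force: [-0.9, -0.8, -2.2]
opening: 0.0056
```

Run:
```python
from g import *
o,p,C=toolview(); print(o['ee_pos'],o['opening'],o['wrist_force'])
plan([.3944,.3745,.22],155.3)
cv2.imwrite("pics/w16.png",p)
for v,u in ((145,20),(145,100),(145,160),(140,320),(250,320),(300,80),(300,240)): print((u,v),(C[v,u]*1000).round(1))
y=hsv(p,(20,100,80),(35,255,255)); k=C[(y>0)&(abs(C[...,0]+.05)<.004)]; print("bar y max,z",k[:,1].max(),np.percentile(k[:,2],[1,50,99]))
p,D=bot.camera("top"); cv2.imwrite("pics/t16.png",cv2.resize(p[150:350,100:350],None,fx=3,fy=3))
```

```text
[0.3964 0.3727 0.2232] 0.0055515052126285 [-0.9402 -0.7858 -2.2207]
t=20.30 shift [ 0.31 -0.08  0.26] jawyaw 154.4 q1 43.2 q6 -21.2 downx -1.0000 worldturn 0.9 or -179.1 -> tool turn -0.87
(20, 145) [-49.6  66.1 -88.7]
(100, 145) [-48.8  66.  -65.6]
(160, 145) [-49.3  66.1 -47.6]
(320, 140) [-49.7  67.5  -0.2]
(320, 250) [-51.   33.9  -0.3]
(80, 300) [  11.   -13.2 -120.3]
(240, 300) [  9.3 -12.4 -39.9]
bar y max,z 0.0700840603189592 [-0.0043 -0.0002  0.0041]
```

View pics/w16.png

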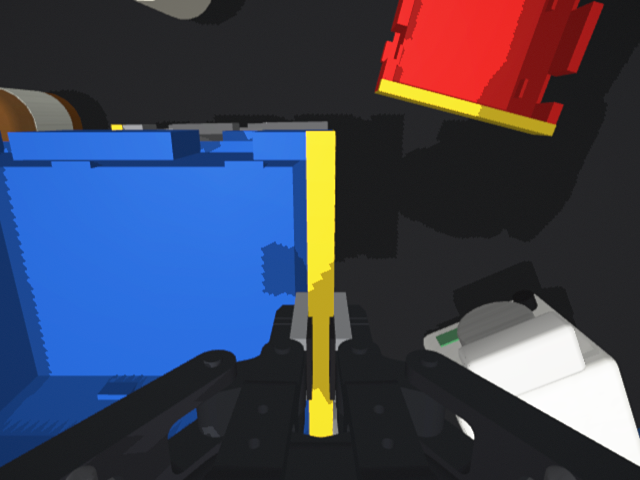

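View pics/t16.png

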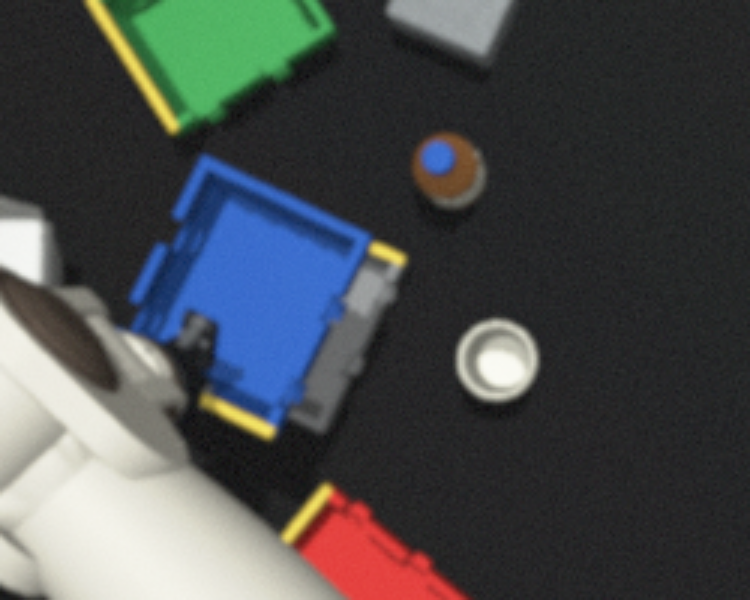

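play_rows(
  rows=[
    [[2,0,0.26],-0.9,0.2],
    [[5,0,0.26],-0.9,0.2],
    [[8,0,0.26],-0.9,0.2],
    [[10.5,0,0.26],-0.9,0.2],
    [[12.2,0,0.26],-0.9,0.2],
    [[12.8,0,0.26],-0.9,0.2],
    [[12.8,0,0.26],-0.9,0.2],
    [[12.8,0,0.26],-0.9,0.2],
  ],
  squeeze=110,
)

```text
time: 21.02
ee_pos: [0.3944, 0.3741, 0.0958]
tcp_rot: [-112.1, 90.0, 43.3]
wrist_force: [-0.4, 0.2, -1.3]
opening: 0.0055
```

Run:
```python
from g import *
o,p,C=toolview(); print(o['ee_pos'],o['opening'],o['wrist_force'])
plan([.3944,.3745,.07],155.3)
cv2.imwrite("pics/w17.png",p); np.savez("w17.npz",p=p,C=C)
```

```text
[0.3944 0.3741 0.0958] 0.0055463633236812575 [-0.409   0.2088 -1.3316]
t=21.07 shift [ 2.63 -0.    0.03] jawyaw 155.4 q1 43.5 q6 -21.9 downx -1.0000 worldturn -0.1 or 179.9 -> tool turn 0.13
```

View pics/w17.png

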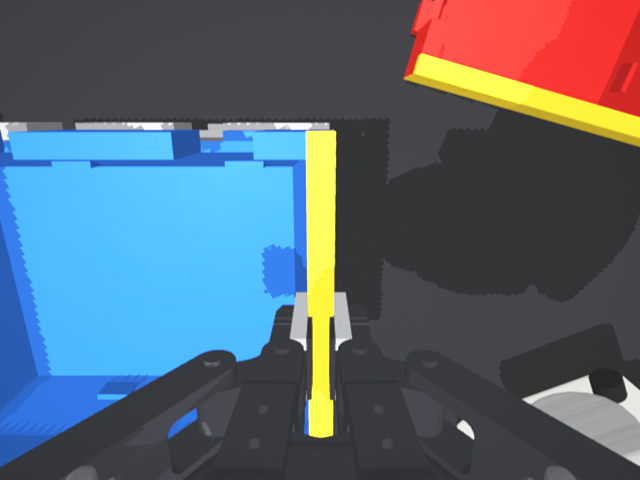

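Run:
```python
from g import *
d=np.load("w17.npz"); p,C=d['p'],d['C']
S=cv2.cvtColor(p,cv2.COLOR_BGR2HSV)[...,1]
def edges(m,n):
    k=C[m]; print(n,len(k),"x med",np.median(k[:,0]).round(4),"y max",np.percentile(k[:,1],[95,99,99.8]).round(4),"z max",np.percentile(k[:,2],[95,99,99.8]).round(4))
    # y max vs z (yaw)
    for z in np.arange(-.12,.01,.02):
        j=k[abs(k[:,2]-z)<.01]
        if len(j)>20: print("   z",round(z,3),"ymax",np.percentile(j[:,1],98).round(4), np.median(j[:,0]).round(4))
rows=np.zeros(S.shape,bool); rows[100:160,:400]=1
edges(rows&(abs(C[...,0]-.032)<.005),"grey")
edges(rows&(abs(C[...,0]+.05)<.005),"blue")
```

```text
grey 1801 x med 0.032 y max [0.072 0.072 0.072] z max [-0.0032  0.0027  0.0041]
   z -0.12 ymax 0.072 0.032
   z -0.1 ymax 0.072 0.0319
   z -0.08 ymax 0.072 0.032
   z -0.04 ymax 0.0719 0.032
   z -0.02 ymax 0.0719 0.0318
   z 0.0 ymax 0.0715 0.0319
blue 6996 x med -0.0491 y max [0.0698 0.0701 0.0702] z max [0.0009 0.0036 0.0042]
   z -0.1 ymax 0.07 -0.0488
   z -0.08 ymax 0.07 -0.0489
   z -0.06 ymax 0.07 -0.049
   z -0.04 ymax 0.07 -0.0489
   z -0.02 ymax 0.07 -0.0493
   z 0.0 ymax 0.0701 -0.0499
```

play_rows(
  rows=[
    [[0,0.1,0],0,0.2],
    [[0,0.2,0],0,0.2],
    [[0.6,0.2,0],0,0.2],
    [[1.2,0.2,0],0,0.2],
    [[1.7,0.2,0],0,0.2],
    [[2.1,0.2,0],0,0.2],
    [[2.3,0.2,0],0,0.2],
    [[2.3,0.2,0],0,0.2],
    [[2.3,0.2,0],0,0.2],
  ],
  squeeze=110,
)

```text
time: 21.82
ee_pos: [0.3933, 0.372, 0.0717]
tcp_rot: [75.1, 90.0, -129.5]
wrist_force: [-0.3, -0.1, -1.6]
opening: 0.0055
```

play_rows(
  rows=[
    [[0.1,0,0],0,0.2],
    [[0.2,0,0],0,0.2],
    [[0.2,0,0],0,0.2],
    [[0.2,0,0],0,0.2],
  ],
  squeeze=110,
)

```text
time: 22.15
ee_pos: [0.3935, 0.3722, 0.0704]
tcp_rot: [-111.9, 90.0, 43.6]
wrist_force: [-2.6, -0.6, 2.3]
opening: 0.0056
```

Run:
```python
from g import *
o,p,C=toolview(); R,t=tf(o); W=C@R.T+t; print(t,o['wrist_force'])
cv2.imwrite("pics/w18.png",p)
for v,u in ((145,20),(145,100),(145,160),(140,320),(250,320),(300,80),(300,240)): print((u,v),(C[v,u]*1000).round(1),W[v,u].round(4))
```

```text
[0.3935 0.3722 0.0704] [-2.6324 -0.5855  2.3244]
(20, 145) [-48.9  66.1 -89.3] [0.4472 0.275  0.1192]
(100, 145) [-49.   66.1 -65.5] [0.4256 0.2849 0.1193]
(160, 145) [-48.8  66.  -47.8] [0.4095 0.2923 0.1192]
(320, 140) [-50.   67.5  -0.2] [0.3656 0.3107 0.1203]
(320, 250) [-51.   33.8  -0.3] [0.3796 0.3413 0.1213]
(80, 300) [  10.   -12.6 -119.6] [0.5075 0.3341 0.0605]
(240, 300) [ 12.3 -13.8 -40.6] [0.4362 0.368  0.0581]
```

View pics/w18.png

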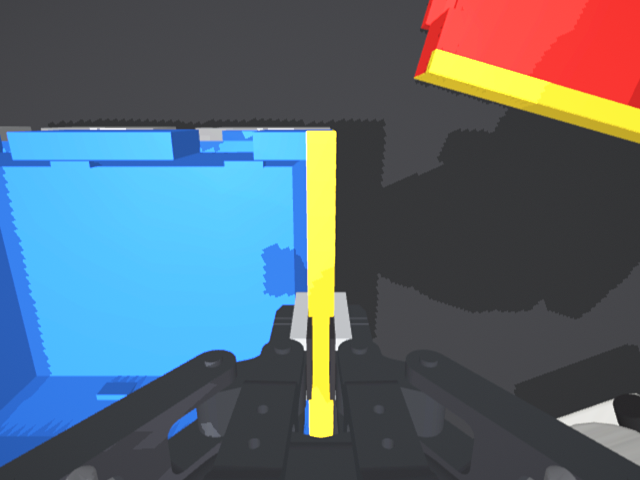

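play_rows(
  rows=[
    [[0.1,0,0],0,0.2],
    [[0.1,0,0],0,0.2],
    [[0.1,0,0],0,0.2],
  ],
  squeeze=60,
)

```text
time: 22.45
ee_pos: [0.3934, 0.3724, 0.0702]
tcp_rot: [-101.7, 89.9, 53.8]
wrist_force: [-4.7, -2.1, 10.5]
opening: 0.0055
```

play_rows(
  rows=[
    [[0,0,0],0,1.2],
    [[0,0,0],0,2.4],
    [[0,0,0],0,2.8],
    [[0,0,0],0,2.8],
    [[-1,0,0],0,2.8],
    [[-3,0,0],0,2.8],
    [[-6,0,0],0,2.8],
    [[-10,0,0],0,2.8],
    [[-14,0,0],0,2.8],
    [[-16,0,0],0,2.8],
    [[-16,0,0],0,2.8],
  ],
  squeeze=30,
)

```text
time: 23.37
ee_pos: [0.3944, 0.373, 0.235]
tcp_rot: [-112.4, 89.5, 43.0]
wrist_force: [1.1, 1.0, -0.3]
opening: 0.0283
```

Run:
```python
from g import *
o=bot.get_obs(); R,t=tf(o); p,D=bot.camera("wrist"); W=cloud(cam("wrist",o),D); print(t,o['wrist_force'])
cv2.imwrite("pics/w19.png",p)
q=W[(abs(W[...,2]-.12)<.01)]; u=np.array([np.cos(np.radians(155.3)),np.sin(np.radians(155.3))])
A=np.c_[q[:,:2]-[.469,.34],np.ones(len(q))]; k=abs(A[:,:2]@u)<.1; k&=abs(A[:,:2]@np.array([-u[1],u[0]]))<.08
print(k.sum(),np.linalg.lstsq(A[k],q[k,2],rcond=None)[0],np.percentile(q[k,2],[2,50,98]),np.round(rect(q[k]),4))
p,D=bot.camera("scene"); cv2.imwrite("pics/s19.png",p)
```

```text
[0.3944 0.373  0.235 ] [ 1.0503  0.9714 -0.2811]
9193 [-0.0153 -0.003   0.1189] [0.1109 0.1196 0.1216] [  0.469    0.3396   0.1735   0.1446 155.468 ]
```

View pics/w19.png

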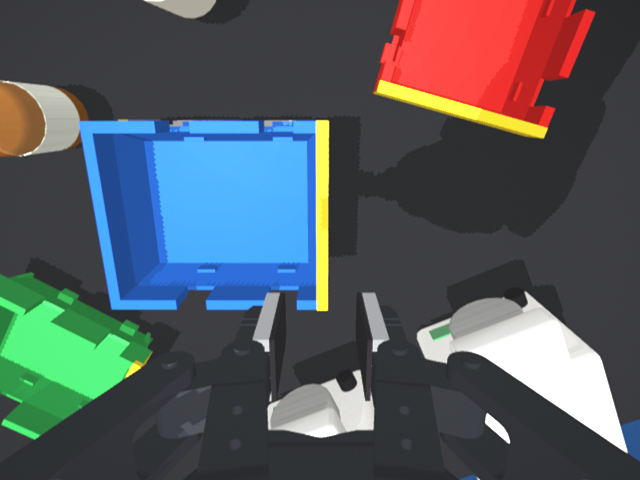

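View pics/s19.png

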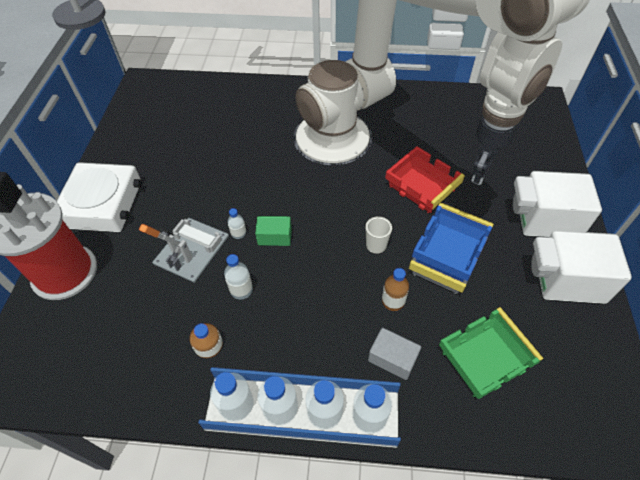

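Run:
```python
from g import *
o=bot.get_obs(); p,D=bot.camera("wrist"); W=cloud(cam("wrist",o),D)
m=np.array([.469,.3396]); a=np.radians(155.4); u=np.array([np.cos(a),np.sin(a)]); v=np.array([-u[1],u[0]])
q=W.reshape(-1,3); q=q[abs(q[:,2]-.12)<.01]; L=np.c_[(q[:,:2]-m)@u,(q[:,:2]-m)@v,q[:,2]]
for n,k in (("+x",abs(L[:,0]-.082)<.002),("-x",abs(L[:,0]+.082)<.002),("+y",abs(L[:,1]-.068)<.002),("-y",abs(L[:,1]+.068)<.002)):
    j=L[k&(abs(L[:,0])<.086)&(abs(L[:,1])<.072)]; print(n,len(j),np.median(j[:,2]) if len(j) else '')
d=np.load("top0.npz"); p,D=bot.camera("top"); c=cam("top"); P0=cloud(c,d['D']); P=cloud(c,D)
for n,w,zr in (("small",(395,424,262,290),(.09,.105)),("clear",(380,412,190,222),(.135,.16)),("amber",(235,265,190,225),(.125,.15)),("beaker",(245,285,250,290),(.075,.095)),("tip",(350,395,255,290),(.045,.06)),("jar",(395,430,135,168),(.08,.1)),("module",(225,280,130,175),(.05,.07))):
    r=[]
    for X in (P0,P):
        s=X[w[2]:w[3],w[0]:w[1]].reshape(-1,3); s=s[(s[:,2]>zr[0])&(s[:,2]<zr[1])]; r.append(s.mean(0)[:2])
    print(n,((r[1]-r[0])*1000).round(1),"mm")
bot.job_done()
```

```text
+x 1148 0.12051035152379003
-x 1056 0.11967831642251714
+y 1252 0.11974374940161372
-y 656 0.11962768466673784
small [-0.1 -0.3] mm
clear [-0.2  0.3] mm
amber [0.1 0.1] mm
beaker [-0.1  0.2] mm
tip [0.  0.1] mm
jar [ 0.1 -0.3] mm
module [ 0.  -0.2] mm
the job is handed in; nothing more can be done
```

The job is done and handed in after about 24 s of robot time. The clamp stands open by itself, the cassette lies flat in the grey tray, and the blue tray is stacked on top with the yellow ends opposite.

Last checks:
- **Blue tray:** all four sides of its rim measured 119.6 to 120.5 mm high, against 120 mm for a level stack. Its centre was within about 1 mm of where the grey tray measured earlier.
- **Clamp and cassette:** the final scene picture shows the clamp still open. The cassette was seen flat and clear of the walls before it was covered.
- **Everything else:** the two clear bottles, the amber bottle, beaker, green box, jar and module had moved no more than 0.3 mm, which is within measuring error.

Two things disagreed:
- **Reported TCP:** the fingertips are about 30 mm behind the reported TCP. My first grip therefore closed on air above the handle; I measured the offset with the wrist camera and allowed for it from then on.
- **Cameras:** the top and wrist cameras differed by about 3 mm, so I used the wrist camera for the final fit.

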